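# Close the gear case: hook the cover under the lip, lower it flat and latch it

## Task

Take the spanner off the open gear case and lay it in the red tray, then fit the grey cover: hook its blue-striped edge under the blue lip of the case with the cover tilted, and lower (do not drop) the other edge until the cover lies flat in its recess. Finally swing the yellow latch fully round over the cover to lock it, and leave everything else on the bench where it stands.

Things in the scene. Friction and masses are not known exactly. Their poses are not given: they have to be found in the camera images.
- case: aluminium gear case fixed to the bench, 198 (x) by 156 (y) mm, 90 high. Origin: centre of its underside; +x to the lip, z up. In its frame (mm): the cover's recess spans x -78 to 78, y -60 to 60, floored by a ledge at z 70 round an opening (x -66 to 60, y -50 to 50) with gears up to z 56. Side walls (18 thick) and near (-x) wall (22 thick) rise to z 77.5
- case_lip (a point): middle of the lower edge of the case's blue lip, at x 62, y 0, z 83 mm in the case's frame, same axes. The lip is 7 mm thick, full width, and overhangs the recess's last 16 mm (end wall at x 78): a slot 13 mm high. Near wall to lip is 140 mm, the cover 150: it goes in only tilted, blue edge low and pushed up to the end wall at 12 to 16 degrees, then lowered
- latch (a joint): swing latch, rad: 0 = closed (a stop), its arm along the case's +x over the cover's plain edge; grows anticlockwise from above, to 2.1; starts open at 1.6 to 2.0. About 1 N at the tab; stays where left. Vertical pivot at x -89, y 35 mm in the case's frame; the arm is 18 mm wide, reaches 51 mm from the pivot, 79 to 86 mm above the bench; steel pivot head up to 89 mm
- latch_tab (a point): yellow upright round tab on the latch arm, 12 mm in diameter, standing from 86 to 116 mm above the bench, 42 mm from the latch's pivot; the point is on its axis at 101 mm height; x points from pivot to tab. It may be pinched or pushed from above
- cover_grip (a point): centre of the black handle bar on the grey metal cover plate (150 (x) by 110 (y) by 6 mm, 0.2 to 0.45 kg, lying flat on the bench). Bar over the plate's centre, 60 mm long along y, 14 mm wide, from 16 to 42 mm above the plate's underside, on two 12 mm feet; the point is 29 mm above the underside. +x points to the blue-striped edge, z up
- cover_hook (a point): middle of the bottom edge of the cover's blue-striped end, 75 mm along the cover's +x from its centre, on the underside; same axes as the cover
- cover_tail (a point): middle of the bottom edge of the cover's plain end, 75 mm along -x from its centre, on the underside
- spanner_mid (a point): dark steel double-ended spanner 190 mm long (x), 10 mm thick, shank 18 mm wide and 130 mm long, heads 36 mm wide; it lies flat across the case's side walls, roughly along the case's y. The point is its centre, half-way up (about 82.5 mm above the bench at the start)
- tray: red open metal tray fixed to the bench, 240 mm (x) by 120 mm (y), 35 mm high, walls and floor about 4 to 5 mm thick, empty. Origin: centre of its underside
- spray_can: bystander, to be left alone: loose green spray can, 58 mm in diameter, 150 mm high. Origin: centre of its underside
- grease_jar: bystander, to be left alone: loose orange grease jar, 72 mm in diameter, 85 mm high. Origin: centre of its underside
- hub: bystander, to be left alone: loose steel hub flange, 80 mm in diameter, 70 mm high. Origin: centre of its underside
- oil_filter: bystander, to be left alone: loose white oil filter, 74 mm in diameter, 95 mm high. Origin: centre of its underside
- ring_gear: bystander, to be left alone: loose dark ring gear lying flat, 156 mm in diameter, 28 mm high. Origin: centre of its underside
- mallet: bystander, to be left alone: loose rubber mallet lying along x, head (100 mm wide, 56 mm high) at +x, handle to 120 mm at -x. Origin: centre of its underside
- socket: bystander, to be left alone: loose dark impact socket, 48 mm in diameter, 70 mm high. Origin: centre of its underside
Mind the look-alikes: they are no part of the job. Of the things shaped like the part that bears spanner_mid, the dark steel one is meant.

How it is judged:
By the outcome, as a careful person would: the job done as asked, in the order asked, and still so for the second after the job is handed in, with the robot touching nothing.
It also fails if it takes over 70 s, if anything falls off the work surface, if the arm or the gripper's body presses on something with over 40 N, if the wrist force passes 120 N, or if a joint passes its speed limit or range.

## Robot

A 6-joint arm with a two-finger parallel gripper is mounted at the origin on the work surface. World frame = base frame: x ahead of the robot, y to its left, z up, the work surface at z = 0. Lengths are in mm, angles in rad, forces in N, time in s.
With the tool pointing down it reaches from about 250 to 800 mm from the base axis. Payload 3.9 kg.
Tool frame: the origin (TCP) lies midway between the tips of the shut fingers; the grasp point (between the pads) lies manip.grip_point_offset behind it (manip.grip_point_offset is the distance from the TCP to the grasp point, in mm); z points along the fingers, y is the direction in which the jaws open and shut (so a half turn about z gives the same grasp; the last joint's range is limited). The gripper opens to 85 mm and grips with 20 to 120 N. Pads are 22 mm wide; open, the fingers measure 114 mm over their backs; the gripper's body (76 mm by 85 mm) begins 54 mm behind the grasp point. The pads swing forward as they close: fully open they stand 13 mm farther back than shut.
Start: joints at [-1.106, 0.26, -0.138, 1.173, 0, 1.571], TCP at [235.322, -469.296, 199.804] pointing down, gripper open.
Joint ranges: [-2.78, 2.78], [-0.83, 1.72], [-1.28, 1.37], [-1.9, 2.12], [-1.57, 1.48], [-3.14, 3.14]. Speed limits (rad/s): [2.57, 2.57, 3.14, 3.14, 3.14, 3.14].

## Interface

Orientations are given as a unit quaternion [w, x, y, z].
In Python, from rig import manip, imaging, job_done gives the robot as it stands.
- The arm moves only by the tool step_arm, never from a script. Its argument "deltas" is a list of rows, each a list of 2 entries, a list of its own where there are three numbers: the shift along the tool's x, y, z in m, then the turn about the tool's z in rad. In form: [[[tx, ty, tz], roll], ...]. A call has 1 to 8 rows; each row shifts and turns the commanded pose from where the row before left it, along the tool's axes as they then stand; what a row does not reach is not made up. A row lasts 1/12 s, in which the tool goes at most 41.7 mm and 7.16 degrees, less where a joint would pass 70% of its speed; a pose out of reach is approached as far as the arm can. A call is refused whole if a number of a shift passes 0.0417 or a number of a turn 0.125, either way. A call with a gripper value outside its range is refused whole. "claw" is the gripper's target within -1 to 1 (fully open at 1, half-way at 0, shut at -1), set as the call begins (left out, the last holds). The fingers move at their own pace and stop on an object; "grip_force" is the grip in N (left out, the last holds). Time passes only in rows, so rows that do not move let the fingers close. It gives the time, the measured TCP pose, the force and the opening at its end, in the units of the state.
- manip.sense(): the state, without advancing time (a new reading comes with each control period).
- imaging.capture(name): name is "scene" or "top" or "wrist"; returns a dict with "img" (480x640x3 uint8, red, green, blue), "camera_matrix" (3x3 intrinsics, pixels), "R" (3x3) and "t" (3): a world point X has camera coordinates R X + t. Camera axes: x right, y down, z forward; pixel columns grow to the right and rows downward; lengths in mm; the calibration is good to about 2 mm. The wrist camera is an equidistant fisheye: a pixel r from the principal point sees the ray r / f radians off the axis. A picture is of the moment at which its call begins. There is no depth.
- job_done(): hands the job in, once; it reports no verdict.
The state is a dict: "t": time; "joint_pos": joint angles; "joint_vel": joint speeds; "effort": joint torques, N m; "position": TCP position; "ee_rot": TCP orientation; "force": force on the tool from outside, world axes, zero at the start; "moment": the same for the moment, N m; "finger_gap": opening from 0.0 (shut) to 1.0 (fully open).
Only numpy, scipy, OpenCV 4.12 (cv2) and the standard library are available. Lean on these libraries where they do the work, as an engineer would, in place of code of your own. Each camera call takes 0.05 s, during which the arm holds its last target.

## Working session

There is one attempt and no reset: what is moved stays moved. The work goes in short steps, Python scripts to look and compute and a tool call to move; the robot and the scene stay as the last step left them, time stands still between calls to the robot, and variables do not carry over. Pictures are saved under pics/ and viewed, and the job is handed in when it is done.

Besides the shell and the picture viewer there is one more tool, called after "Emit:" as a command line: name --argument value ..., lists and objects as JSON in quotes. step_arm: Moves the arm, as the interface text tells. Its arguments: {"type":"object","properties":{"deltas":{"type":"array","items":{"type":"array"}},"claw":{"type":"number"},"grip_force":{"type":"number"}},"required":["deltas"]}

```bash
ls; mkdir -p pics
python3 - <<'E'
from rig import manip, imaging
import cv2
s=manip.sense();print(s, manip.grip_point_offset)
for n in("scene","top","wrist"):
    c=imaging.capture(n);cv2.imwrite(f"pics/a_{n}.png",c["img"][:,:,::-1]);print(n,c["camera_matrix"],c["R"],c["t"])
E
```

```text
pics
{'t': 0.0, 'joint_pos': array([-1.10600365e+00,  2.60703677e-01, -1.39407026e-01,  1.17270603e+00,
        1.12248722e-05,  1.57079556e+00]), 'joint_vel': array([-6.25590689e-05,  2.54939027e-03, -7.02489180e-04, -9.14029605e-04,
       -3.43359114e-04, -1.31955274e-04]), 'effort': array([-6.80388439e-04, -4.05674529e+01,  2.53922886e+01,  1.87744503e-02,
        6.33675563e-05,  5.86210291e-06]), 'position': array([ 234.98454298, -468.61797885,  198.94031373]), 'ee_rot': array([-9.84339908e-04,  9.73116705e-01,  2.30310350e-01, -2.27198312e-04]), 'force': array([-0.37601983, -0.21979366,  0.48104461]), 'moment': array([-0.05860022,  0.00337338, -0.003115  ]), 'finger_gap': 0.9974273887404419} 18.700000000000003
scene [[509.43669947   0.         318.2108812 ]
 [  0.         509.43669947 239.6775512 ]
 [  0.           0.           1.        ]] [[ 0.882639    0.46988924  0.01234914]
 [ 0.29521913 -0.53371233 -0.7924625 ]
 [-0.36577872  0.70310401 -0.6097956 ]] [-462.60419713 -102.36905238 1901.09102483]
top [[485.20530002   0.         309.19316916]
 [  0.         485.20530002 236.84817995]
 [  0.           0.           1.        ]] [[-3.28657935e-05 -9.99999219e-01 -1.24898045e-03]
 [-9.73019131e-01  3.20149342e-04 -2.30724225e-01]
 [ 2.30724445e-01  1.20769893e-03 -9.73018382e-01]] [   2.20029505  545.30129228 1168.44671735]
wrist [[371.64829954   0.         315.25932527]
 [  0.         371.64829954 234.36684174]
 [  0.           0.           1.        ]] [[ 0.4488283  -0.89361747 -0.00098344]
 [-0.8461345  -0.42533295  0.32116707]
 [-0.28741879 -0.14331675 -0.94702204]] [-524.35168035  -41.94672823  381.22428677]
```

View pics/a_scene.png

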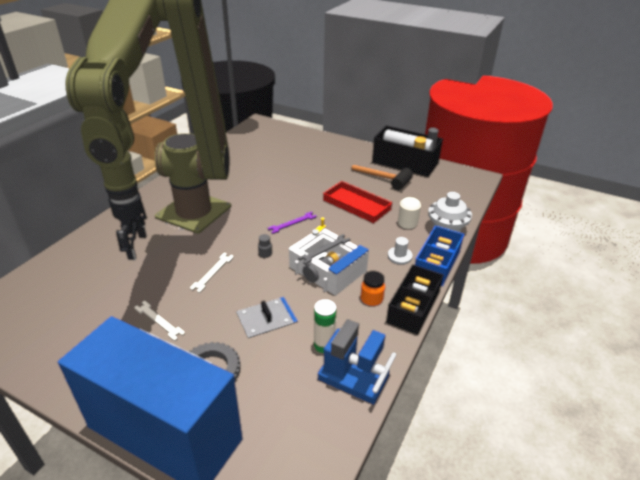

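View pics/a_top.png

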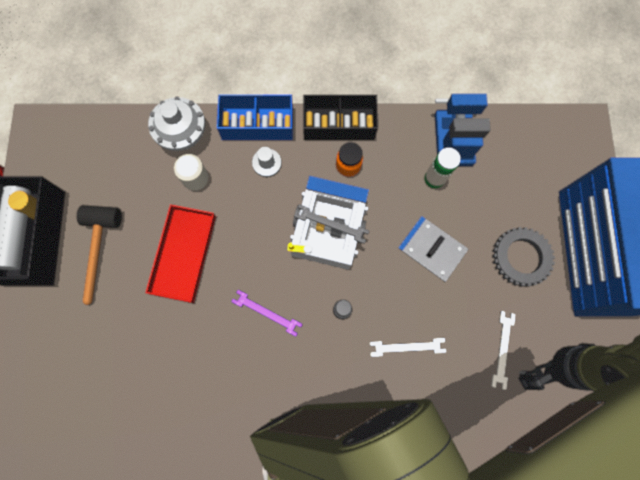

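View pics/a_wrist.png

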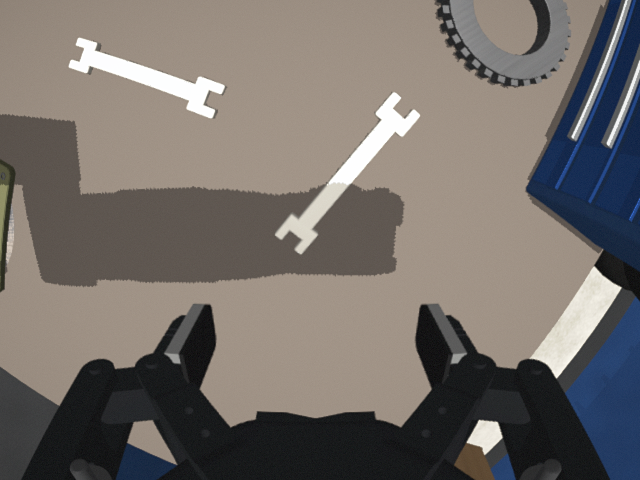

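```bash
cat > h.py <<'E'
import numpy as np, cv2
from rig import manip, imaging
from scipy.spatial.transform import Rotation as Rn
def rot(s=None):
    s=s or manip.sense(); w,x,y,z=s["ee_rot"]; return Rn.from_quat([x,y,z,w])
def ray(c,px,fish=False):
    K=c["camera_matrix"];R=c["R"];t=c["t"]
    d=np.array([(px[0]-K[0,2])/K[0,0],(px[1]-K[1,2])/K[1,1]])
    if fish:
        th=np.hypot(*d); v=np.array([*(d/th*np.sin(th) if th>0 else d),np.cos(th)])
    else: v=np.array([*d,1.])
    return -R.T@t, R.T@(v/np.linalg.norm(v))
def plane(c,px,z,fish=False):
    o,d=ray(c,px,fish); return o+d*(z-o[2])/d[2]
def tri(rays):
    A=np.zeros((3,3));b=np.zeros(3)
    for o,d in rays:
        P=np.eye(3)-np.outer(d,d);A+=P;b+=P@o
    X=np.linalg.solve(A,b); return X,[np.linalg.norm((np.eye(3)-np.outer(d,d))@(X-o)) for o,d in rays]
def proj(c,X,fish=False):
    K=c["camera_matrix"];v=c["R"]@np.array(X)+c["t"]
    if fish:
        r=np.hypot(v[0],v[1]);th=np.arctan2(r,v[2]);q=v[:2]/r*th
    else: q=v[:2]/v[2]
    return K[0,0]*q+K[:2,2]
def crop(img,x0,y0,x1,y1,f,name):
    cv2.imwrite(name,cv2.resize(img[y0:y1,x0:x1,::-1],None,fx=f,fy=f,interpolation=cv2.INTER_CUBIC))
E
python3 - <<'E'
from h import *
c=imaging.capture("top");crop(c["img"],270,160,470,300,4,"pics/b_top.png")
for n,p,z in(("case",(330,224),80),("cover",(434,249),3),("tray",(181,254),35),("socket",(343,309),0),("can",(437,178),0),("jar",(349,165),0)):print(n,plane(c,p,z))
c=imaging.capture("scene");crop(c["img"],230,205,390,345,5,"pics/b_sc.png")
E
```

```text
case [574.72253069 -50.37018727  80.        ]
cover [ 526.48631825 -328.76742164    3.        ]
tray [506.7576452  332.84811426  35.        ]
socket [368.833906   -85.14591796   0.        ]
can [ 726.80146492 -349.66161034    0.        ]
jar [ 765.04813414 -108.1565314     0.        ]
```

View pics/b_top.png

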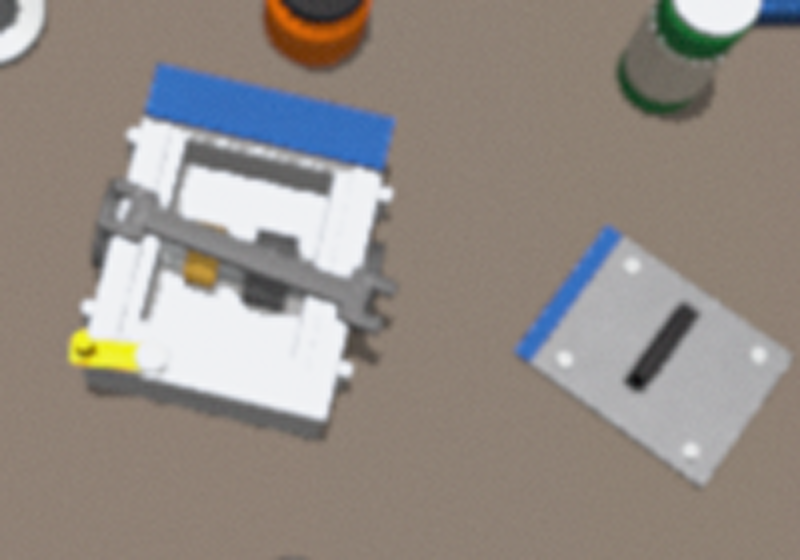

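View pics/b_sc.png

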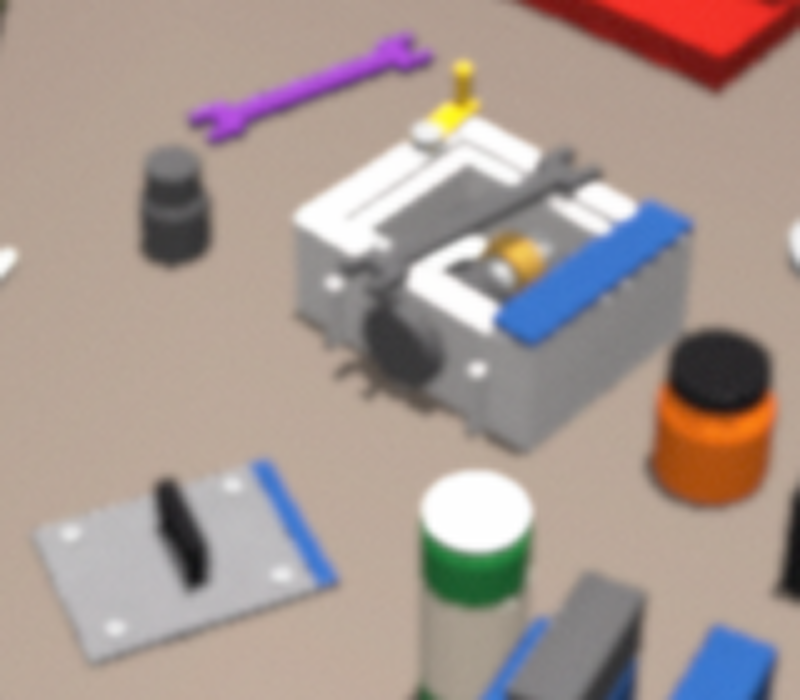

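```bash
cat >> h.py <<'E'
def go(x,y,z,jaw=None,n=None,frac=0.036):
    """print rows (m, rad) to reach TCP world mm, jaw-axis(tool y) world deg"""
    s=manip.sense();R=rot(s).as_matrix();p=s["position"]
    yd=np.degrees(np.arctan2(R[1,1],R[0,1]));
    dr=0 if jaw is None else -np.radians(((jaw-yd+90)%180)-90)
    D=(np.array([x,y,z])-p)/1000
    N=n or int(max(np.ceil(np.linalg.norm(D)/frac),np.ceil(abs(dr)/0.12),1))
    rows=[];Rc=R.copy()
    for i in range(N):
        v=Rc.T@(D/N); rows.append([[round(float(a),4) for a in v],round(dr/N,4)])
        Rc=Rc@Rn.from_rotvec([0,0,dr/N]).as_matrix()
    print("pos",p.round(1),"jaw",yd.round(2),"F",s["force"].round(1),"gap",round(s["finger_gap"],3),"t",round(s["t"],2),"tilt",(R[:,2]).round(4))
    for i in range(0,N,8):print(str(rows[i:i+8]).replace(" ",""))
E
python3 - <<'E'
from h import *
s=manip.sense();c=imaging.capture("wrist");o=-c["R"].T@c["t"];R=rot(s).as_matrix()
print("cam in tool",R.T@(o-s["position"]),"axis",R.T@c["R"][2], "imgx",R.T@c["R"][0])
go(480,-60,330,-20)
E
```

```text
cam in tool [ 8.30351078e+01  1.38409732e-02 -1.74939997e+02] axis [-3.21173934e-01  9.19823738e-04  9.47019777e-01] imgx [ 5.94454436e-04  9.99999527e-01 -7.69677731e-04]
pos [ 235.2 -469.1  199.5] jaw -63.37 F [ 0.2 -0.3  0. ] gap 1.002 t 0.3 tilt [-3.e-04  6.e-04 -1.e+00]
[[[0.0287,-0.0183,-0.0093],np.float64(-0.0541)],[[0.0297,-0.0167,-0.0093],np.float64(-0.0541)],[[0.0305,-0.0151,-0.0093],np.float64(-0.0541)],[[0.0313,-0.0134,-0.0093],np.float64(-0.0541)],[[0.032,-0.0117,-0.0093],np.float64(-0.0541)],[[0.0326,-0.01,-0.0093],np.float64(-0.0541)],[[0.0331,-0.0082,-0.0093],np.float64(-0.0541)],[[0.0335,-0.0064,-0.0093],np.float64(-0.0541)]]
[[[0.0337,-0.0046,-0.0093],np.float64(-0.0541)],[[0.0339,-0.0027,-0.0093],np.float64(-0.0541)],[[0.034,-0.0009,-0.0093],np.float64(-0.0541)],[[0.034,0.0009,-0.0093],np.float64(-0.0541)],[[0.0339,0.0028,-0.0093],np.float64(-0.0541)],[[0.0337,0.0046,-0.0093],np.float64(-0.0541)]]
```

Emit:
step_arm --deltas '[[[0.0287,-0.0183,-0.0093],-0.0541],[[0.0297,-0.0167,-0.0093],-0.0541],[[0.0305,-0.0151,-0.0093],-0.0541],[[0.0313,-0.0134,-0.0093],-0.0541],[[0.032,-0.0117,-0.0093],-0.0541],[[0.0326,-0.01,-0.0093],-0.0541],[[0.0331,-0.0082,-0.0093],-0.0541],[[0.0335,-0.0064,-0.0093],-0.0541]]' --claw 1

```text
t: 0.97
position: [375.6, -233.8, 274.8]
ee_rot: [0.0, 0.9, 0.435, 0.0]
force: [0.4, -0.1, -0.5]
finger_gap: 1.002
```

Emit:
step_arm --deltas '[[[0.0337,-0.0046,-0.0093],-0.0541],[[0.0339,-0.0027,-0.0093],-0.0541],[[0.034,-0.0009,-0.0093],-0.0541],[[0.034,0.0009,-0.0093],-0.0541],[[0.0339,0.0028,-0.0093],-0.0541],[[0.0337,0.0046,-0.0093],-0.0541],[[0,0,0],0],[[0,0,0],0]]'

```text
t: 1.63
position: [480.6, -58.9, 330.1]
ee_rot: [0.0, 0.818, 0.575, 0.0]
force: [0.7, -0.2, -0.5]
finger_gap: 0.996
```

Run:
```python
from h import *
import pickle
s=manip.sense();print(s["position"],s["joint_pos"].round(3),s["joint_vel"].round(3))
c=imaging.capture("wrist");pickle.dump(c,open("w1.pkl","wb"));crop(c["img"],0,0,640,480,1.25,"pics/c_w.png")
```

```text
[480.61593029 -58.89826183 330.0907188 ] [-0.122  0.167  0.076  1.48  -0.     1.795] [-0.048 -0.012 -0.038  0.003 -0.011 -0.001]
```

View pics/c_w.png

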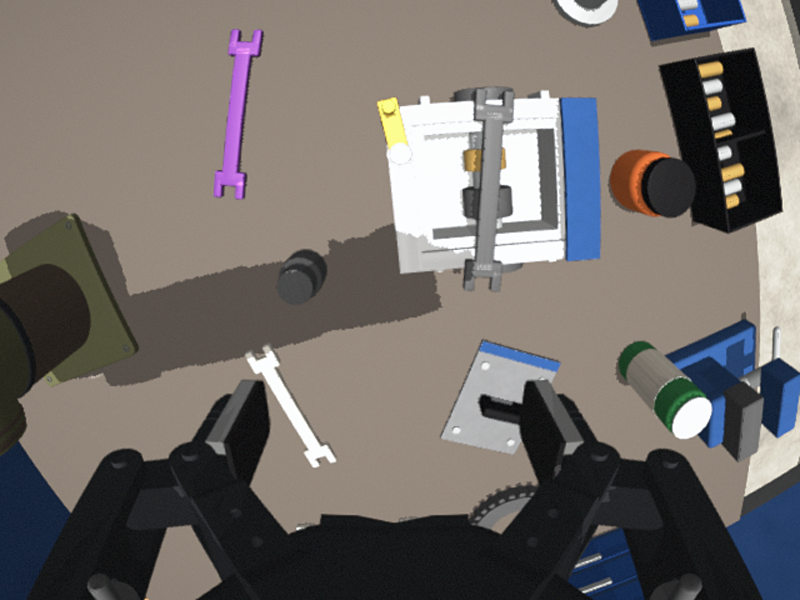

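Run:
```python
from h import *
go(580,0,310,-20)
```

```text
pos [479.7 -59.8 329.8] jaw -19.91 F [-0.3  0.5 -1.3] gap 1.003 t 1.68 tilt [-7.e-04 -5.e-04 -1.e+00]
[[[0.0226,0.0185,0.0049],np.float64(0.0004)],[[0.0226,0.0185,0.0049],np.float64(0.0004)],[[0.0226,0.0185,0.0049],np.float64(0.0004)],[[0.0226,0.0184,0.0049],np.float64(0.0004)]]
```

Emit:
step_arm --deltas '[[[0.0226,0.0185,0.0049],0],[[0.0226,0.0185,0.0049],0],[[0.0226,0.0185,0.0049],0],[[0.0226,0.0185,0.0049],0],[[0,0,0],0],[[0,0,0],0]]'

```text
t: 2.18
position: [579.9, -1.5, 308.7]
ee_rot: [-0.001, 0.819, 0.573, -0.002]
force: [-0.2, -0.1, -0.6]
finger_gap: 0.998
```

Run:
```python
from h import *
import pickle
s=manip.sense();print(s["position"],s["joint_vel"].round(3))
c=imaging.capture("wrist");pickle.dump(c,open("w2.pkl","wb"));crop(c["img"],180,40,520,295,2.35,"pics/c_w2.png")
c=pickle.load(open("w1.pkl","rb"));crop(c["img"],280,50,500,250,3,"pics/c_w1z.png")
```

```text
[579.87575102  -1.50060706 308.67305242] [-0.014 -0.043 -0.017  0.02  -0.005 -0.001]
```

View pics/c_w2.png

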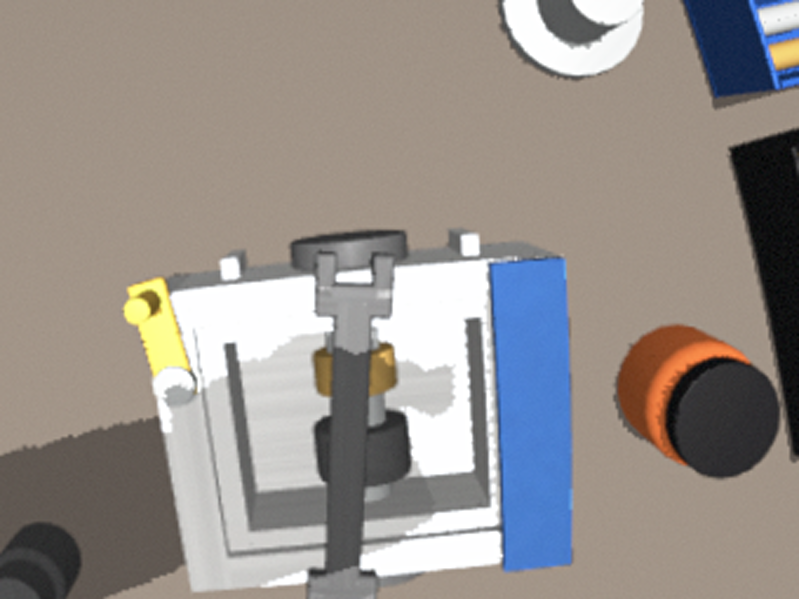

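View pics/c_w1z.png

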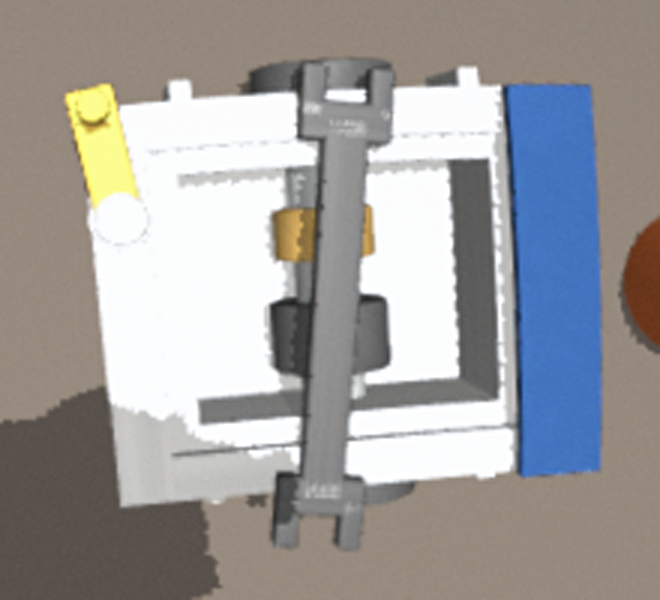

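Run:
```python
from h import *
import pickle
c1,c2=[pickle.load(open(f"w{i}.pkl","rb")) for i in(1,2)]
T=lambda a,b:tri([ray(c1,a,1),ray(c2,b,1)])
z1=lambda x,y:(280+(x-1)/3,50+(y-1)/3); z2=lambda x,y:(180+(x-.7)/2.35,40+(y-.7)/2.35)
for n,a,b in(("hl",(300,138),(316,312)),("hr",(388,143),(388,318)),("fork tl",(303,66),(317,256)),("fork tr",(390,70),(391,258)),("tab top",(92,104),(137,309)),("pivot head",(120,217),(174,383))):
    X,e=T(z1(*a),z2(*b));print(n,X.round(1),np.round(e,1))
polys=[]
for c in(c1,c2):
    h=cv2.cvtColor(c["img"],cv2.COLOR_RGB2HSV);m=cv2.inRange(h,(100,120,60),(125,255,255))
    cs,_=cv2.findContours(m,0,2)
    best=[k for k in cs if cv2.contourArea(k)>1500 and 350<cv2.moments(k)["m10"]/cv2.moments(k)["m00"]<490 and cv2.moments(k)["m01"]/cv2.moments(k)["m00"]<260]
    for k in best:
        p=cv2.approxPolyDP(k,2.5,True)[:,0];print(cv2.contourArea(k),p.tolist())
        polys.append((c,k))
for c,k in polys:
    M=cv2.moments(k);
# lip corners at z=90
for a,b in((z1(520,475),z2(504,570)),(z1(507,85),z2(491,262)),(z1(592,85),z2(563,258)),(z1(600,470),z2(572,565))):
    X,e=T(a,b);print("lip",X.round(1),np.round(e,1),plane(c1,a,90,1).round(1),plane(c2,b,90,1).round(1))
for c,a in((c1,z1(343,150)),(c1,z1(326,470)),(c2,z2(352.5,330)),(c2,z2(344.5,570))):print("shank",plane(c,a,87.5,1).round(1))
```

```text
hl [584.7  14.5  79.7] [0.5 0.5]
hr [615.    2.6  88.6] [0.1 0.1]
fork tl [594.2  39.9  84.9] [0.1 0.1]
fork tr [625.2  28.6  88.1] [0.4 0.4]
tab top [514.6  48.7 114.3] [0. 0.]
pivot head [510.4   7.4  86.1] [0.1 0.1]
3406.0 [[451, 78], [448, 81], [453, 207], [478, 206], [476, 79]]
3810.0 [[419, 150], [389, 152], [395, 282], [422, 279]]
lip [ 630.3 -139.2   88.7] [0.2 0.2] [ 629.8 -138.5   90. ] [ 630.3 -138.6   90. ]
lip [668.5  11.4  87.7] [0.1 0.1] [667.7  11.4  90. ] [668.1  11.9  90. ]
lip [700.4   3.5  94.6] [0.6 0.6] [702.9   2.9  90. ] [701.2   3.2  90. ]
lip [ 664.5 -147.9   91.4] [0.4 0.4] [ 664.7 -148.1   90. ] [ 664.9 -149.1   90. ]
shank [597.7   5.   87.5]
shank [ 553.9 -111.    87.5]
shank [597.8   2.5  87.5]
shank [ 553.8 -111.2   87.5]
```

Run:
```python
from h import *
go(575.6,-54.5,130,-20.9)
```

```text
pos [579.3  -1.8 309.6] jaw -20.07 F [-0.9 -0.   0.3] gap 1.002 t 2.23 tilt [-2.6e-03 -6.0e-04 -1.0e+00]
[[[-0.0084,0.0025,0.0299],np.float64(0.0024)],[[-0.0084,0.0025,0.0299],np.float64(0.0024)],[[-0.0084,0.0025,0.0299],np.float64(0.0024)],[[-0.0084,0.0026,0.0299],np.float64(0.0024)],[[-0.0084,0.0026,0.0299],np.float64(0.0024)],[[-0.0084,0.0026,0.0299],np.float64(0.0024)]]
```

Emit:
step_arm --deltas '[[[-0.0084,0.0025,0.0299],0.0024],[[-0.0084,0.0025,0.0299],0.0024],[[-0.0084,0.0025,0.0299],0.0024],[[-0.0084,0.0025,0.0299],0.0024],[[-0.0084,0.0025,0.0299],0.0024],[[-0.0084,0.0025,0.0299],0.0024],[[0,0,0],0],[[0,0,0],0]]'

```text
t: 2.9
position: [574.1, -54.1, 130.7]
ee_rot: [-0.001, 0.824, 0.567, -0.001]
force: [-0.3, -0.1, 0.4]
finger_gap: 0.999
```

Run:
```python
from h import *
go(575.6,-54.5,68,-20.9)
c=imaging.capture("wrist");crop(c["img"],100,40,580,400,1.6,"pics/d_w.png")
```

```text
pos [574.1 -54.1 130.7] jaw -20.95 F [-0.3 -0.1  0.4] gap 0.999 t 2.9 tilt [-3.7e-03  4.0e-04 -1.0e+00]
[[[0.0001,0.0009,0.0313],np.float64(-0.0004)],[[0.0001,0.0009,0.0313],np.float64(-0.0004)]]
```

View pics/d_w.png

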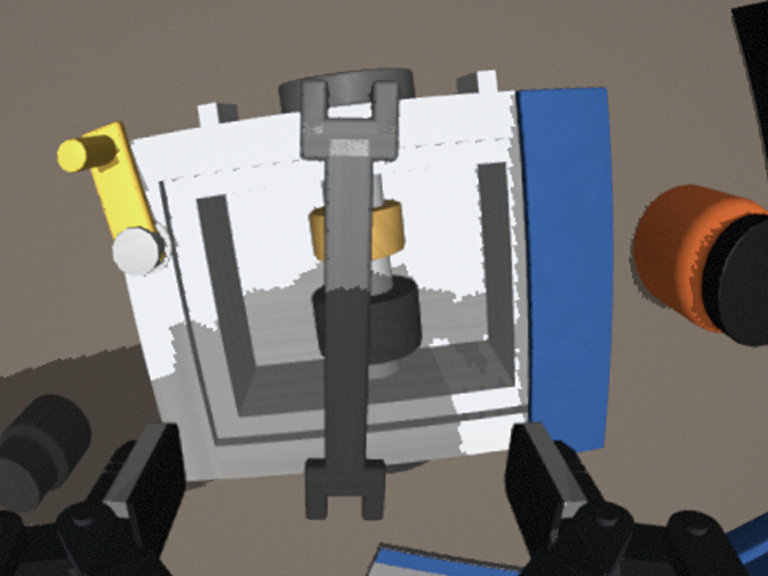

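The view shows the dark spanner at (346,300) lying across the case, centred between the fingers (about x 180 and 510 px). In the top image the look-alikes are magenta (267,312), white (408,347) and off-white (504,350). I choose the dark steel one on the case at (330,227); this close crop confirms it.

Emit:
step_arm --deltas '[[[0,0.0009,0.0313],0],[[0,0.0009,0.0313],0],[[0,0,0],0],[[0,0,0],0]]'

```text
t: 3.28
position: [578.4, -53.3, 69.7]
ee_rot: [-0.0, 0.823, 0.568, -0.0]
force: [0.5, 0.2, -0.1]
finger_gap: 0.999
```

Emit:
step_arm --deltas '[[[0,0,0],0],[[0,0,0],0],[[0,0,0],0],[[0,0,0],0],[[0,0,0],0],[[0,0,0],0],[[0,0,0],0],[[0,0,0],0]]' --claw -1 --grip_force 50

```text
t: 3.95
position: [578.4, -53.6, 68.4]
ee_rot: [-0.0, 0.823, 0.568, -0.0]
force: [-0.1, -0.2, -0.3]
finger_gap: -0.002
```

Emit:
step_arm --deltas '[[[0,0,-0.02],0],[[0,0,-0.03],0],[[0,0,-0.03],0],[[0,0,-0.03],0],[[0,0,0],0],[[0,0,0],0]]'

```text
t: 4.45
position: [580.2, -53.7, 180.5]
ee_rot: [0.001, 0.823, 0.568, 0.002]
force: [-0.6, -0.1, -0.5]
finger_gap: -0.001
```

Run:
```python
from h import *
import pickle
s=manip.sense();print(s)
c=imaging.capture("wrist");crop(c["img"],0,0,640,480,1.25,"pics/e_w.png")
c=imaging.capture("top");pickle.dump(c,open("top.pkl","wb"));crop(c["img"],130,190,330,320,4,"pics/e_t.png")
```

```text
{'t': 4.45, 'joint_pos': array([-9.23310073e-02,  3.63371355e-01, -3.82819755e-02,  1.16445928e+00,
        3.42797774e-05,  1.84150113e+00]), 'joint_vel': array([-0.00108004,  0.02894452, -0.06679884, -0.01573732, -0.0005444 ,
        0.00118269]), 'effort': array([-2.00348154e-04, -4.80823553e+01,  2.66180241e+01,  1.08384350e-01,
        6.57663031e-05, -1.47532580e-05]), 'position': array([580.17262555, -53.70855162, 180.49039229]), 'ee_rot': array([0.00148872, 0.82313617, 0.5678392 , 0.00180784]), 'force': array([-0.60555937, -0.06568587, -0.54296215]), 'moment': array([ 0.0397919 ,  0.03350228, -0.0345567 ]), 'finger_gap': -0.0005171694936596638}
```

View pics/e_w.png

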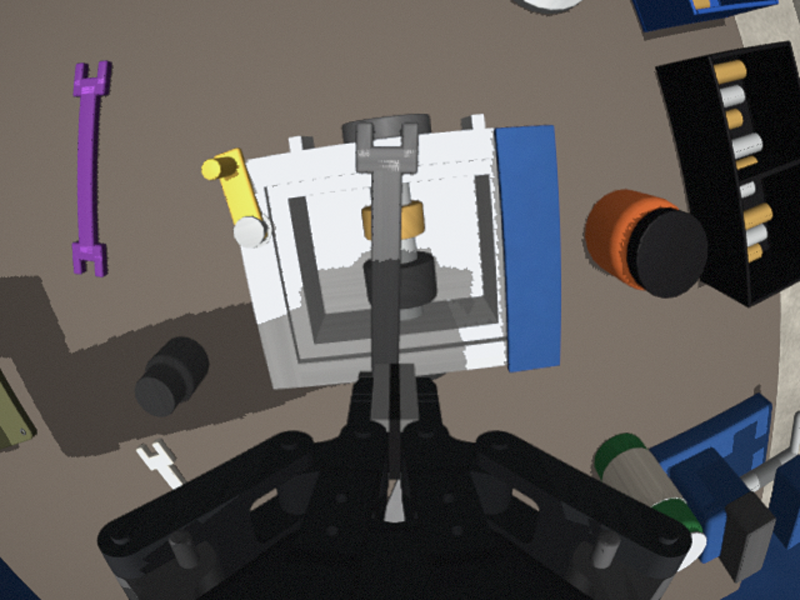

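View pics/e_t.png

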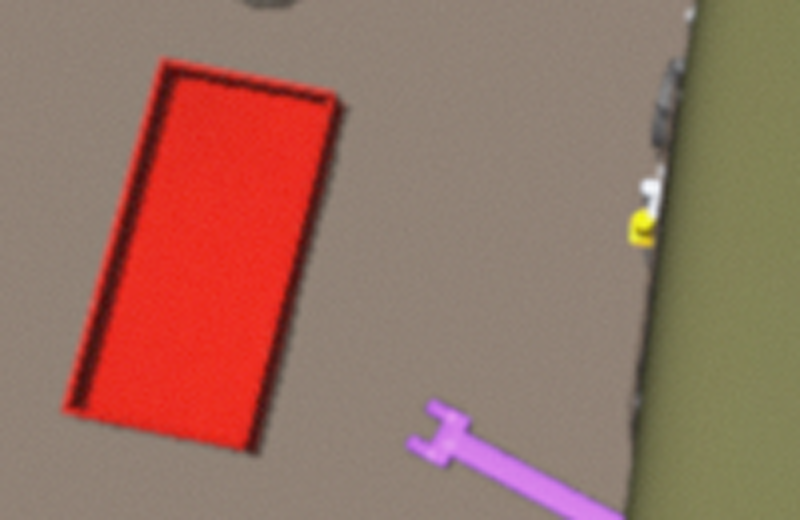

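Run:
```python
from h import *
c=imaging.capture("scene");crop(c["img"],270,130,390,290,4,"pics/f_s.png")
s=manip.sense();print(s["t"],s["position"])
c=imaging.capture("wrist");crop(c["img"],240,200,400,440,3,"pics/f_w.png");print(proj(c,s["position"],1),proj(c,s["position"]+np.array([0,0,18.7]),1))
```

```text
4.6 [577.39768905 -53.47119199 176.97786516]
[314.57235403 277.23603855] [314.44396245 294.10621399]
```

View pics/f_s.png

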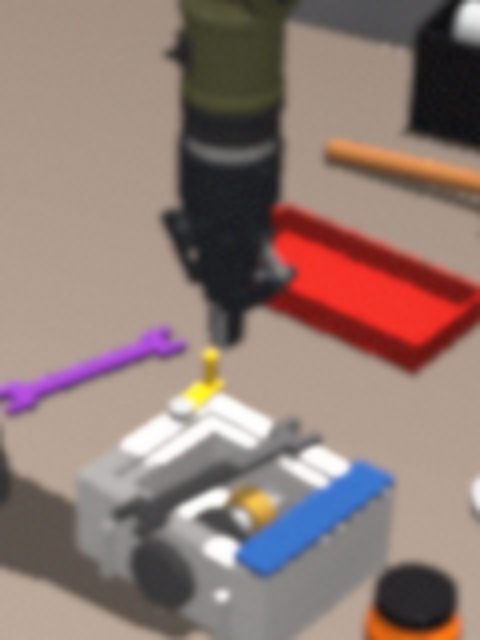

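View pics/f_w.png

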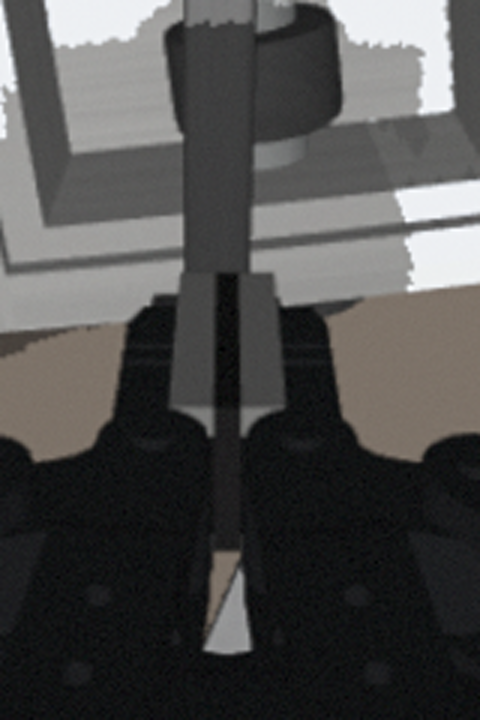

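Run:
```python
from h import *
c=imaging.capture("scene");s=manip.sense();p=s["position"];print(s["t"],p)
for dz in(-20,0,10,20,30):print(dz,proj(c,p+[0,0,dz]).round(1))
h=c["img"][195:230,300:350].astype(int).sum(2);print(h[:, 20:30:2])
w=imaging.capture("wrist");R=rot(s).as_matrix()
for x in(-11,0,11):
  for b in(0,10,20,30):print(x,b,proj(w,p+R@[x,0,-b],1).round(1))
```

```text
4.7 [577.26628594 -53.43923256 176.72489954]
-20 [326.  230.6]
0 [326.1 225.3]
10 [326.2 222.7]
20 [326.3 220. ]
30 [326.3 217.2]
[[108  93  95  88  93]
 [ 93  93 101  87  84]
 [ 91  96  95  91  95]
 [ 96  95  87  96  95]
 [ 92  88  97  93  97]
 [116  88  94  99  96]
 [185  96  93  87  95]
 [252 101  95  89  91]
 [309 110  86  90  98]
 [362 144 106  93  95]
 [398 218 139  91  90]
 [420 269 182 102  96]
 [430 282 208 118  92]
 [429 273 234 167 101]
 [431 274 259 196  98]
 [435 284 266 195 101]
 [444 292 270 193  98]
 [453 308 267 191 102]
 [460 326 265 187 105]
 [466 344 275 188 133]
 [471 372 296 205 194]
 [482 441 346 259 312]
 [503 526 435 362 413]
 [511 542 492 438 467]
 [481 486 472 471 478]
 [444 394 429 481 481]
 [438 342 411 479 480]
 [435 329 407 482 484]
 [436 333 411 485 485]
 [440 340 445 492 487]
 [477 368 498 497 484]
 [530 446 508 489 486]
 [537 516 524 492 482]
 [536 561 612 567 499]
 [549 613 725 697 569]]
-11 0 [314.6 295.8]
-11 10 [314.6 305.1]
-11 20 [314.5 315.2]
-11 30 [314.5 326.4]
0 0 [314.6 277.2]
0 10 [314.6 285.8]
0 20 [314.5 295.3]
0 30 [314.5 305.8]
11 0 [314.6 257.7]
11 10 [314.6 265.5]
11 20 [314.5 274.2]
11 30 [314.5 283.9]
```

The wrist view shows the fingers shut and empty at (315,290 px), and the scene view shows the spanner still on the case. The finger tips appear about 35 mm behind the reported TCP in both cameras, so the grasp closed above the shank. I'll open and measure where the pads really are before retrying.

Emit:
step_arm --deltas '[[[0,0,0],0],[[0,0,0],0],[[0,0,0],0],[[0,0,0],0],[[0,0,0],0],[[0,0,0],0],[[0,0,0],0],[[0,0,0],0]]' --claw 0

```text
t: 5.42
position: [578.5, -53.6, 178.4]
ee_rot: [0.0, 0.823, 0.568, 0.0]
force: [-0.9, 0.4, 0.1]
finger_gap: 0.499
```

Run:
```python
from h import *
s=manip.sense();print(s["t"],s["position"],s["finger_gap"],s["joint_vel"].round(3),s["force"])
w=imaging.capture("wrist");crop(w["img"],200,180,440,360,3.3,"pics/g_w.png")
c=imaging.capture("scene");crop(c["img"],290,160,370,240,7,"pics/g_s.png")
R=rot(s).as_matrix();p=s["position"]
for b in(0,18.7,36):
  for g in(-21,21):
    X=p+R@[11,g,-b];print(b,g,((proj(w,X,1)-[200,180])*3.3).round(),((proj(c,X)-[290,160])*7).round())
```

```text
5.4167 [578.48890442 -53.55574749 178.43267115] 0.49946804321974064 [-0.    -0.    -0.001  0.001 -0.002  0.001] [-0.87271012  0.38574029  0.09452853]
0 -21 [242. 256.] [242. 424.]
0 21 [514. 256.] [307. 467.]
18.7 -21 [229. 306.] [243. 389.]
18.7 21 [527. 306.] [308. 432.]
36 -21 [214. 363.] [244. 356.]
36 21 [542. 363.] [310. 399.]
```

View pics/g_w.png

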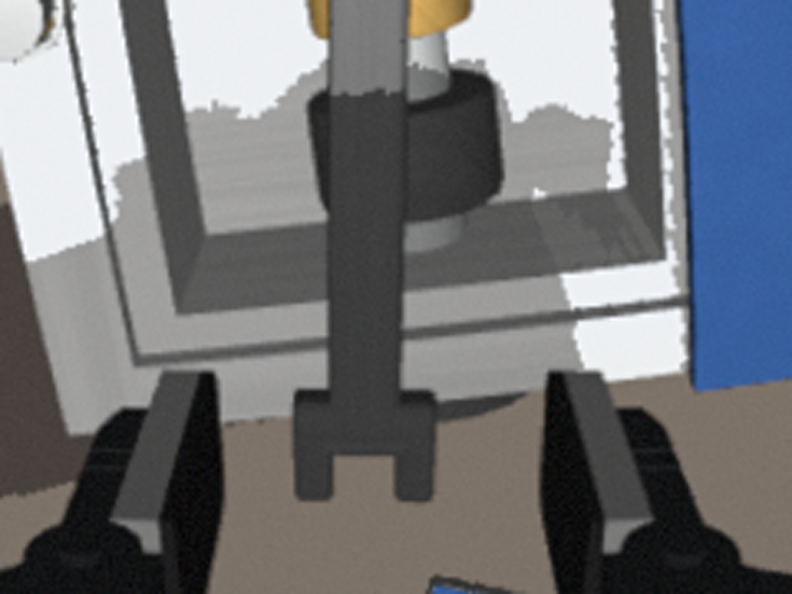

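View pics/g_s.png

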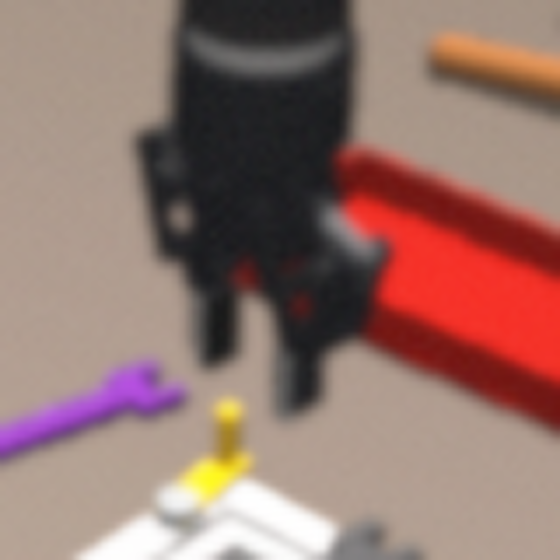

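Run:
```python
from h import *
s=manip.sense();w=imaging.capture("wrist");R=rot(s).as_matrix();p=s["position"]
for b in(30,36,40,50,60,70,80):print(b,((proj(w,p+R@[11,-21,-b],1)-[200,180])*3.3).round(),((proj(w,p+R@[11,-36,-b],1)-[200,180])*3.3).round())
go(575.6,-54.5,75,-20.9)
```

```text
30 [219. 342.] [109. 340.]
36 [214. 363.] [100. 361.]
40 [210. 377.] [ 93. 375.]
50 [199. 417.] [ 76. 414.]
60 [188. 462.] [ 57. 457.]
70 [175. 512.] [ 35. 506.]
80 [160. 569.] [ 12. 562.]
pos [578.5 -53.6 178.4] jaw -20.8 F [ 0.1 -0.  -0.2] gap 0.498 t 5.57 tilt [ 1.e-04  0.e+00 -1.e+00]
[[[-0.0006,-0.0008,0.0345],np.float64(0.0006)],[[-0.0006,-0.0008,0.0345],np.float64(0.0006)],[[-0.0006,-0.0008,0.0345],np.float64(0.0006)]]
```

Emit:
step_arm --deltas '[[[-0.0006,-0.0008,0.0345],0],[[-0.0006,-0.0008,0.0345],0],[[-0.0006,-0.0008,0.0345],0],[[0,0,0.015],0],[[0,0,0],0],[[0,0,0],0]]'

```text
t: 6.07
position: [574.9, -54.3, 59.3]
ee_rot: [-0.001, 0.823, 0.568, -0.001]
force: [1.1, 0.3, -0.4]
finger_gap: 0.501
```

Run:
```python
from h import *
w=imaging.capture("wrist");crop(w["img"],140,120,500,390,2.2,"pics/h_w.png")
c=imaging.capture("scene");crop(c["img"],270,170,390,290,5,"pics/h_s.png")
go(575.6,-54.5,36,-20.9)
```

```text
pos [577.2 -54.5  61.5] jaw -20.8 F [-0.4  0.1 -0.1] gap 0.501 t 6.17 tilt [ 3.e-03 -3.e-04 -1.e+00]
[[[-0.0006,-0.0016,0.0255],np.float64(0.0018)]]
```

View pics/h_w.png

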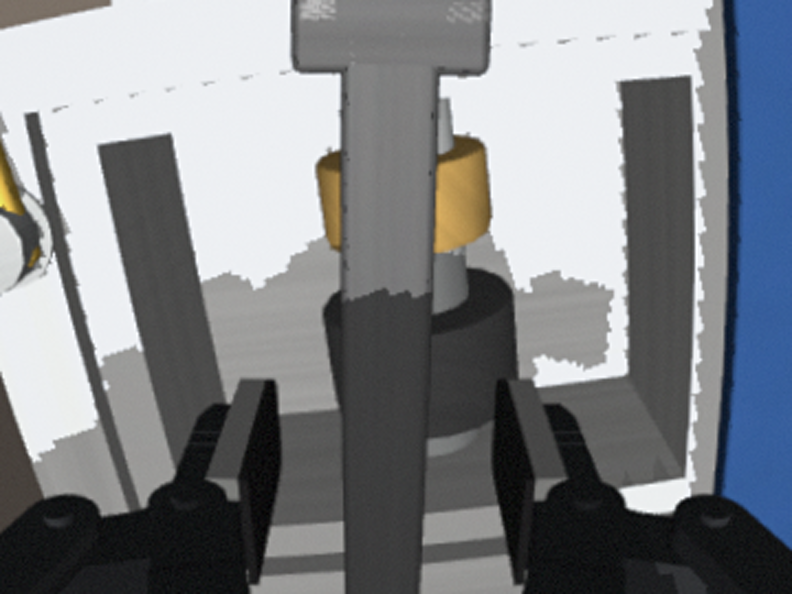

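View pics/h_s.png

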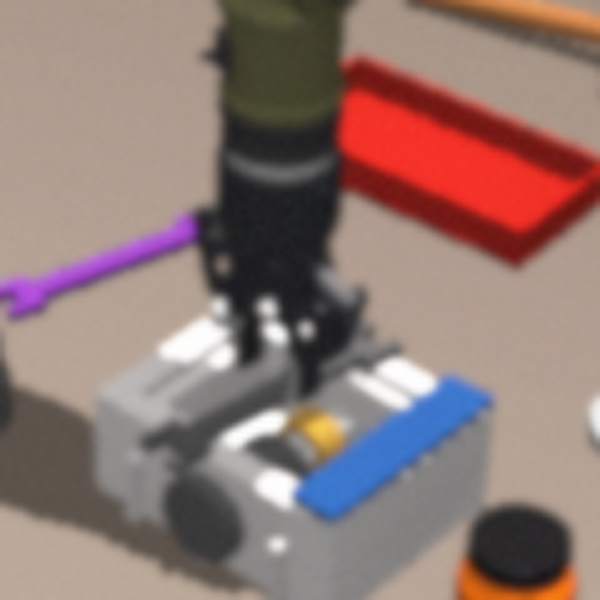

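The wrist crop shows the shank at x≈390 centred between the pads (280 and 495); the tips are still above the spanner. I'll go down another 24 mm.

Emit:
step_arm --deltas '[[[0,-0.001,0.012],0],[[0,0,0.012],0],[[0,0,0],0],[[0,0,0],0]]'

```text
t: 6.5
position: [575.5, -54.1, 37.2]
ee_rot: [0.001, 0.823, 0.568, 0.001]
force: [0.3, -0.2, -0.2]
finger_gap: 0.5
```

Emit:
step_arm --deltas '[[[0,0,0],0],[[0,0,0],0],[[0,0,0],0],[[0,0,0],0],[[0,0,0],0],[[0,0,0],0]]' --claw -1 --grip_force 60

```text
t: 7.0
position: [576.0, -54.2, 37.5]
ee_rot: [0.001, 0.823, 0.568, 0.001]
force: [0.1, 0.8, 5.8]
finger_gap: 0.198
```

Emit:
step_arm --deltas '[[[0,0,-0.02],0],[[0,0,-0.03],0],[[0,0,-0.03],0],[[0,0,-0.03],0],[[0,0,0],0],[[0,0,0],0]]'

```text
t: 7.5
position: [576.4, -54.2, 148.0]
ee_rot: [0.002, 0.823, 0.568, 0.002]
force: [-0.0, 0.2, -1.2]
finger_gap: 0.189
```

Run:
```python
from h import *
import pickle
c=pickle.load(open("top.pkl","rb"))
P=[plane(c,p,35) for p in((170.5,205),(215,213.75),(194.5,303),(146.3,293))]
for q in P:print(q.round(1))
print("ctr",np.mean(P,0).round(1),np.linalg.norm(P[0]-P[1]),np.linalg.norm(P[1]-P[2]))
d=(P[0]-P[3]+P[1]-P[2]);print("yaw",np.degrees(np.arctan2(d[1],d[0])))
sc=imaging.capture("scene");crop(sc["img"],270,150,430,270,5,"pics/i_s.png")
print([proj(sc,q).round(1).tolist() for q in P])
w=imaging.capture("wrist");crop(w["img"],0,0,640,480,1.25,"pics/i_w.png");print(manip.sense()["force"])
```

```text
[638.7 368.6  35. ]
[614.7 249.9  35. ]
[380.9 291.1  35. ]
[406.1 414.6  35. ]
ctr [510.1 331.1  35. ] 121.12020874220634 237.3558259086328
yaw -10.586595331448013
[[391.7, 202.7], [373.3, 216.8], [321.0, 194.4], [341.2, 181.4]]
[-0.39353749 -1.04477393 -2.67020055]
```

View pics/i_s.png

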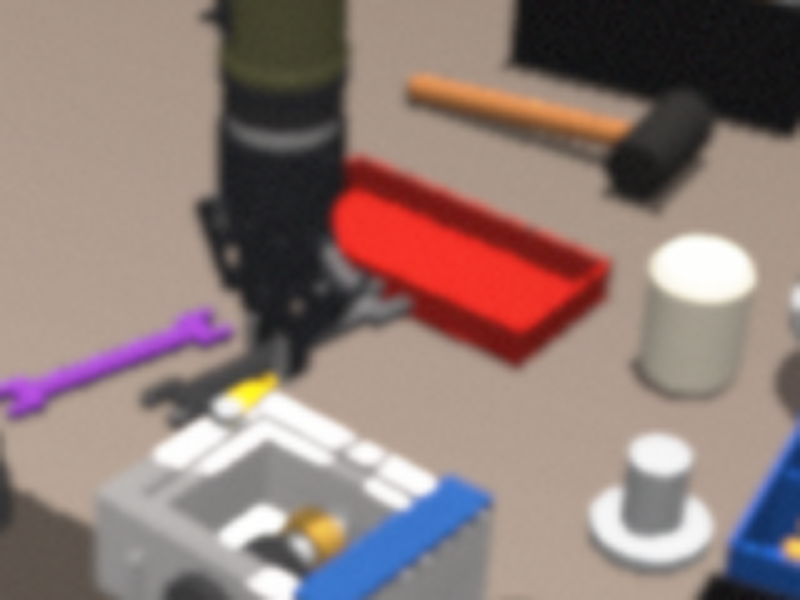

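View pics/i_w.png

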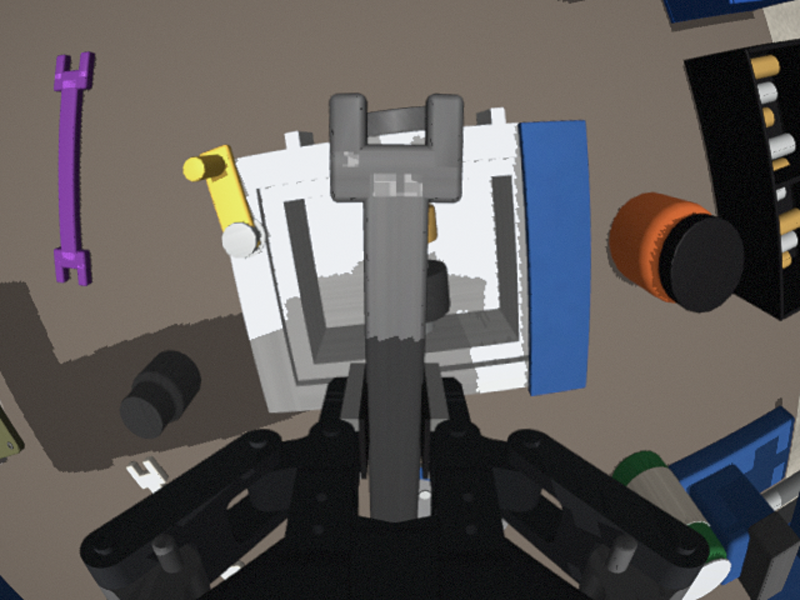

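```bash
sed -i 's/def go(x,y,z,jaw=None,n=None,frac=0.036)/def go(x,y,z,jaw=None,n=None,frac=0.036,wrap=True)/; s/dr=0 if jaw is None else .*/dr=0. if jaw is None else -float(np.radians(((jaw-yd+90)%180)-90 if wrap else jaw-yd))/' h.py
python3 - <<'E'
from h import *
go(510,331,150,79.4,n=16,wrap=False)
E
```

```text
pos [573.8 -54.  144.9] jaw -20.8 F [-0.4 -1.  -2.7] gap 0.195 t 7.6 tilt [-1.8e-03  2.0e-04 -1.0e+00]
[[[0.0211,-0.0123,-0.0003],-0.1093],[[0.0223,-0.0099,-0.0003],-0.1093],[[0.0232,-0.0074,-0.0003],-0.1093],[[0.0239,-0.0048,-0.0003],-0.1093],[[0.0243,-0.0022,-0.0003],-0.1093],[[0.0244,0.0005,-0.0003],-0.1093],[[0.0242,0.0031,-0.0003],-0.1093],[[0.0237,0.0057,-0.0003],-0.1093]]
[[[0.0229,0.0083,-0.0003],-0.1093],[[0.0219,0.0108,-0.0003],-0.1093],[[0.0206,0.0131,-0.0003],-0.1093],[[0.019,0.0152,-0.0003],-0.1093],[[0.0173,0.0172,-0.0003],-0.1093],[[0.0153,0.019,-0.0003],-0.1093],[[0.0131,0.0206,-0.0003],-0.1093],[[0.0108,0.0219,-0.0003],-0.1093]]
```

Emit:
step_arm --deltas '[[[0.0211,-0.0123,-0.0003],-0.1093],[[0.0223,-0.0099,-0.0003],-0.1093],[[0.0232,-0.0074,-0.0003],-0.1093],[[0.0239,-0.0048,-0.0003],-0.1093],[[0.0243,-0.0022,-0.0003],-0.1093],[[0.0244,0.0005,-0.0003],-0.1093],[[0.0242,0.0031,-0.0003],-0.1093],[[0.0237,0.0057,-0.0003],-0.1093]]'

```text
t: 8.27
position: [540.7, 139.1, 146.0]
ee_rot: [-0.002, 0.503, 0.864, -0.002]
force: [0.3, 0.8, -2.6]
finger_gap: 0.196
```

Emit:
step_arm --deltas '[[[0.0229,0.0083,-0.0003],-0.1093],[[0.0219,0.0108,-0.0003],-0.1093],[[0.0206,0.0131,-0.0003],-0.1093],[[0.019,0.0152,-0.0003],-0.1093],[[0.0173,0.0172,-0.0003],-0.1093],[[0.0153,0.019,-0.0003],-0.1093],[[0.0131,0.0206,-0.0003],-0.1093],[[0.0108,0.0219,-0.0003],-0.1093]]'

```text
t: 8.93
position: [509.0, 331.2, 148.2]
ee_rot: [-0.002, 0.09, 0.996, -0.001]
force: [-0.1, 0.6, -1.0]
finger_gap: 0.194
```

Emit:
step_arm --deltas '[[[0,0,0],0],[[0,0,0],0]]'

```text
t: 9.1
position: [509.3, 331.3, 148.4]
ee_rot: [-0.002, 0.092, 0.996, -0.001]
force: [0.0, -0.3, -1.2]
finger_gap: 0.196
```

Run:
```python
from h import *
w=imaging.capture("wrist");crop(w["img"],0,0,640,480,1.25,"pics/j_w.png")
go(510,331,-20,79.4)
# tray rim corners etc
w2=w
```

```text
pos [509.5 330.3 148.6] jaw 79.4 F [-0.2 -0.3 -1.9] gap 0.192 t 9.15 tilt [-0.0032 -0.0027 -1.    ]
[[[-0.0002,0.0003,0.0337],-0.0],[[-0.0002,0.0003,0.0337],-0.0],[[-0.0002,0.0003,0.0337],-0.0],[[-0.0002,0.0003,0.0337],-0.0],[[-0.0002,0.0003,0.0337],-0.0]]
```

View pics/j_w.png

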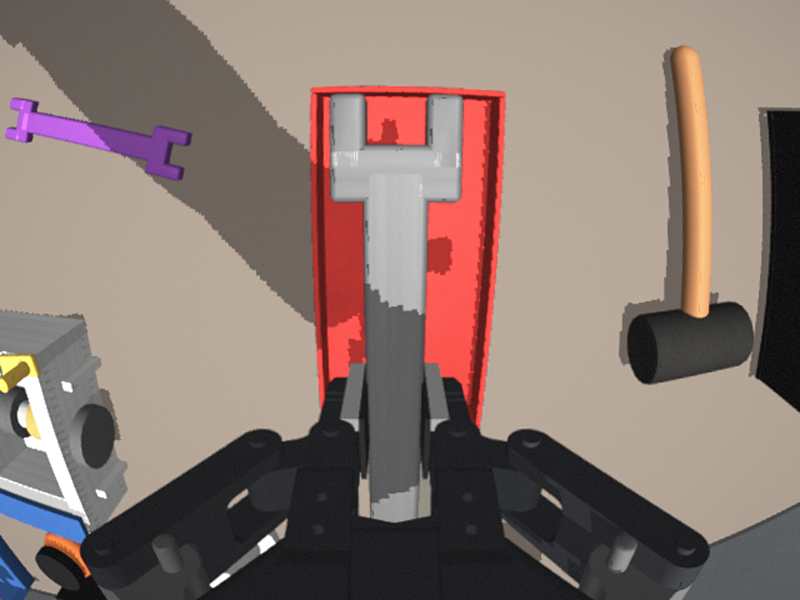

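Emit:
step_arm --deltas '[[[0,0.0003,0.034],0],[[0,0.0003,0.034],0],[[0,0,0.034],0],[[0,0,0.034],0],[[0,0,0.02],0],[[0,0,0],0]]'

```text
t: 9.65
position: [506.3, 326.9, -11.1]
ee_rot: [-0.005, 0.094, 0.996, -0.004]
force: [-0.7, 0.2, -2.5]
finger_gap: 0.195
```

Run:
```python
from h import *
s=manip.sense();print(s["position"],s["force"])
c=imaging.capture("scene");crop(c["img"],300,150,420,240,6,"pics/k_s.png")
w=imaging.capture("wrist");crop(w["img"],150,0,510,300,2.2,"pics/k_w.png")
```

```text
[506.27147953 326.92388177 -11.12939504] [-0.72444769  0.1997302  -2.49492517]
```

View pics/k_s.png

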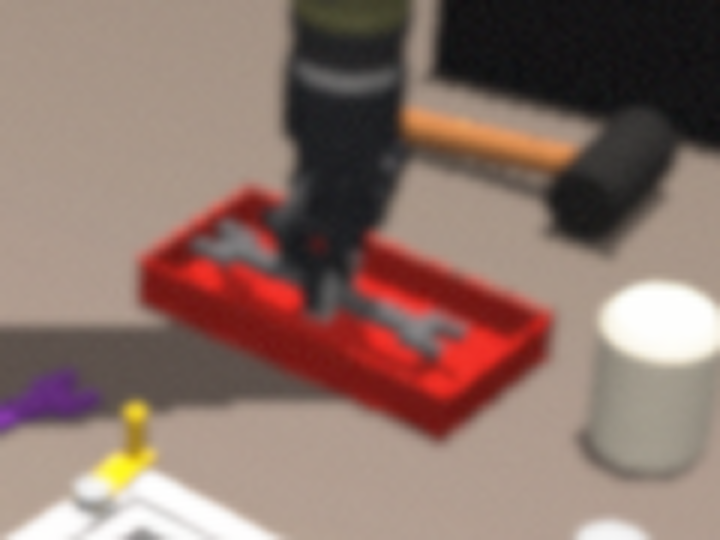

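View pics/k_w.png

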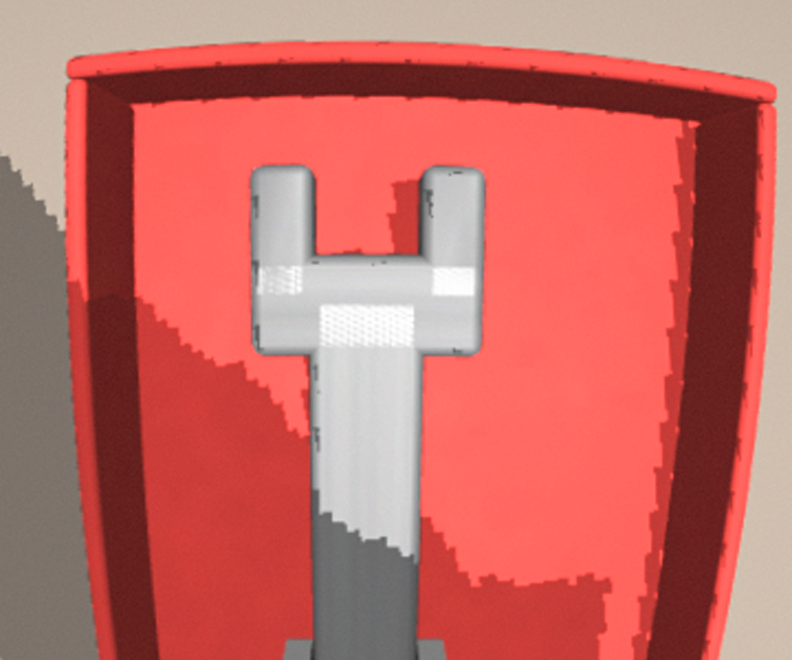

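Emit:
step_arm --deltas '[[[0,0.005,0.007],0],[[0,0,0.007],0],[[0,0,0],0],[[0,0,0],0]]'

```text
t: 10.08
position: [512.1, 336.7, -18.8]
ee_rot: [0.0, 0.092, 0.996, 0.0]
force: [-0.3, -0.8, -1.9]
finger_gap: 0.194
```

Emit:
step_arm --deltas '[[[0,0,0.003],0],[[0,0,0],0],[[0,0,0],0]]'

```text
t: 10.33
position: [511.9, 336.5, -22.2]
ee_rot: [0.0, 0.092, 0.996, 0.0]
force: [-0.8, -0.6, -1.9]
finger_gap: 0.191
```

Emit:
step_arm --deltas '[[[0,0,0.002],0],[[0,0,0],0],[[0,0,0],0]]'

```text
t: 10.58
position: [511.8, 336.4, -24.4]
ee_rot: [-0.0, 0.092, 0.996, -0.0]
force: [0.2, -0.2, -1.6]
finger_gap: 0.19
```

Emit:
step_arm --deltas '[[[0,0,0.003],0],[[0,0,0],0],[[0,0,0],0]]'

```text
t: 10.83
position: [512.3, 336.8, -27.0]
ee_rot: [0.0, 0.092, 0.996, 0.0]
force: [0.3, 0.2, 0.2]
finger_gap: 0.193
```

Emit:
step_arm --deltas '[[[0,0,0.002],0],[[0,0,0],0],[[0,0,0],0]]'

```text
t: 11.08
position: [512.4, 336.8, -27.1]
ee_rot: [0.001, 0.092, 0.996, 0.001]
force: [-3.5, -2.4, 12.8]
finger_gap: 0.195
```

Run:
```python
from h import *
s=manip.sense();print(s["position"],s["force"])
w=imaging.capture("wrist");crop(w["img"],150,0,510,300,2.2,"pics/l_w.png")
```

```text
[512.35526568 336.77006075 -27.11935239] [-3.46531846 -2.35523845 12.75260889]
```

View pics/l_w.png

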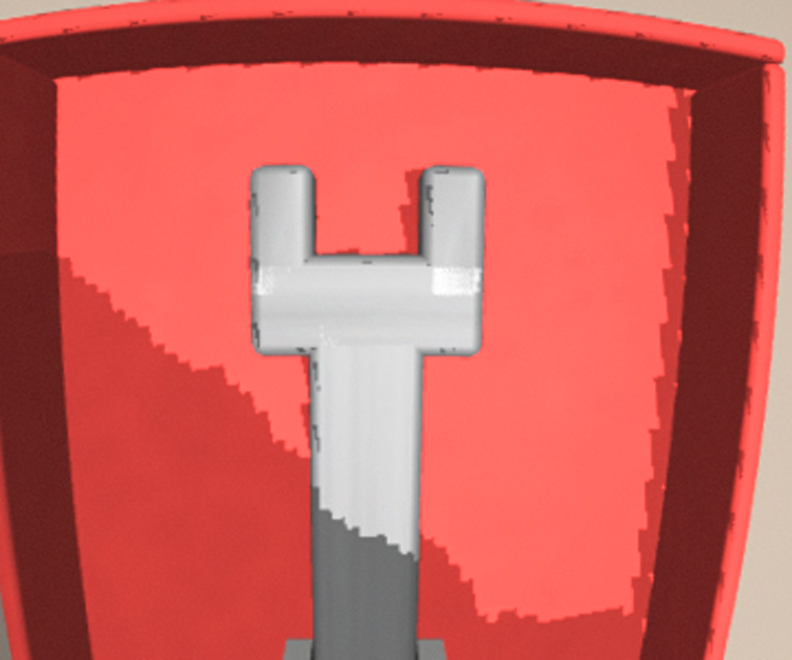

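Emit:
step_arm --deltas '[[[0,0,-0.002],0],[[0,0,0],0],[[0,0,0],0],[[0,0,0],0],[[0,0,0],0],[[0,0,0],0]]' --claw -0.1

```text
t: 11.63
position: [511.7, 336.4, -27.7]
ee_rot: [-0.0, 0.092, 0.996, -0.0]
force: [-0.2, 0.2, -0.6]
finger_gap: 0.452
```

Emit:
step_arm --deltas '[[[0,0,-0.015],0],[[0,0,-0.035],0],[[0,0,-0.035],0],[[0,0,-0.035],0],[[0,0,-0.035],0],[[0,0,0],0],[[0,0,0],0]]'

```text
t: 12.22
position: [513.8, 337.7, 130.5]
ee_rot: [0.002, 0.092, 0.996, 0.002]
force: [-0.4, 0.3, -0.5]
finger_gap: 0.45
```

Run:
```python
from h import *
s=manip.sense();print(s["position"],s["force"],s["joint_pos"])
c=imaging.capture("top");crop(c["img"],130,140,490,410,2.2,"pics/m_t.png")
w=imaging.capture("wrist");crop(w["img"],100,0,500,300,2,"pics/m_w.png")
```

```text
[513.79899583 337.73830975 130.46337088] [-0.39348603  0.30763174 -0.52788835] [ 5.81518961e-01  4.42471281e-01 -4.58710798e-02  1.07647772e+00
 -7.44456528e-06  7.66529507e-01]
```

View pics/m_t.png

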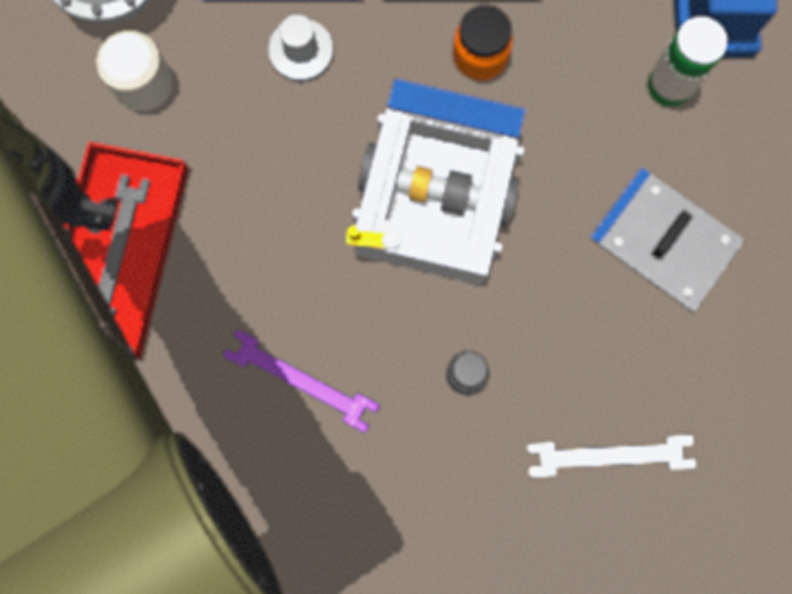

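View pics/m_w.png

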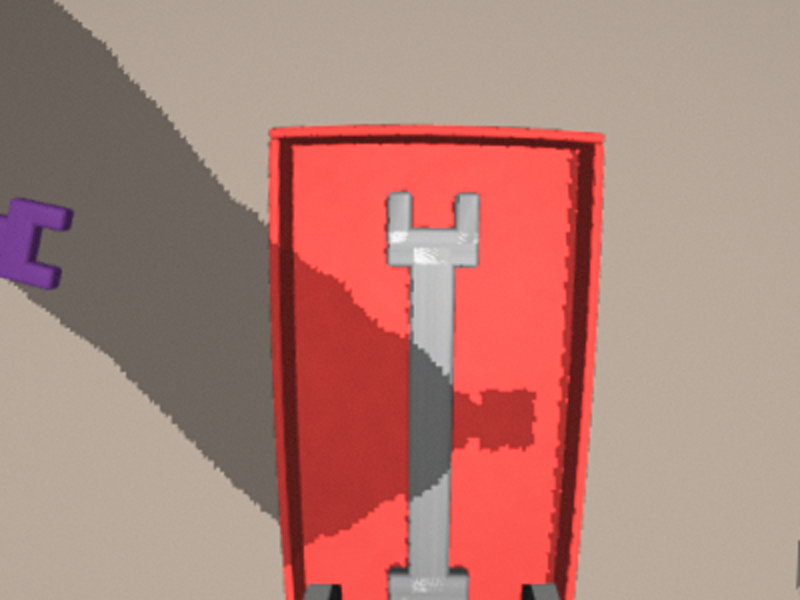

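Both views show the dark spanner flat in the red tray at wrist crop (432,390), clear of the walls. Next is the cover.

Run:
```python
from h import *
go(500,-280,240,144,wrap=False,n=20)
```

```text
pos [511.4 336.2 126.9] jaw 79.4 F [ 0.4  0.2 -0.7] gap 0.451 t 12.32 tilt [-1.1e-03 -7.0e-04 -1.0e+00]
[[[-0.0051,-0.0304,-0.0056],-0.0564],[[-0.0034,-0.0306,-0.0056],-0.0564],[[-0.0017,-0.0308,-0.0056],-0.0564],[[0.0001,-0.0308,-0.0056],-0.0564],[[0.0018,-0.0308,-0.0056],-0.0564],[[0.0036,-0.0306,-0.0056],-0.0564],[[0.0053,-0.0304,-0.0056],-0.0564],[[0.007,-0.03,-0.0056],-0.0564]]
[[[0.0087,-0.0296,-0.0056],-0.0564],[[0.0103,-0.029,-0.0056],-0.0564],[[0.0119,-0.0284,-0.0056],-0.0564],[[0.0135,-0.0277,-0.0056],-0.0564],[[0.015,-0.0269,-0.0056],-0.0564],[[0.0165,-0.026,-0.0056],-0.0564],[[0.018,-0.025,-0.0056],-0.0564],[[0.0194,-0.024,-0.0056],-0.0564]]
[[[0.0207,-0.0228,-0.0056],-0.0564],[[0.0219,-0.0216,-0.0056],-0.0564],[[0.0231,-0.0204,-0.0056],-0.0564],[[0.0242,-0.019,-0.0056],-0.0564]]
```

Emit:
step_arm --deltas '[[[-0.0051,-0.0304,-0.0056],-0.0564],[[-0.0034,-0.0306,-0.0056],-0.0564],[[-0.0017,-0.0308,-0.0056],-0.0564],[[0.0001,-0.0308,-0.0056],-0.0564],[[0.0018,-0.0308,-0.0056],-0.0564],[[0.0036,-0.0306,-0.0056],-0.0564],[[0.0053,-0.0304,-0.0056],-0.0564],[[0.007,-0.03,-0.0056],-0.0564]]'

```text
t: 12.98
position: [505.4, 88.2, 170.5]
ee_rot: [-0.002, -0.134, 0.991, -0.0]
force: [-0.0, -0.0, 0.6]
finger_gap: 0.449
```

Emit:
step_arm --deltas '[[[0.0087,-0.0296,-0.0056],-0.0564],[[0.0103,-0.029,-0.0056],-0.0564],[[0.0119,-0.0284,-0.0056],-0.0564],[[0.0135,-0.0277,-0.0056],-0.0564],[[0.015,-0.0269,-0.0056],-0.0564],[[0.0165,-0.026,-0.0056],-0.0564],[[0.018,-0.025,-0.0056],-0.0564],[[0.0194,-0.024,-0.0056],-0.0564]]'

```text
t: 13.65
position: [501.1, -157.6, 215.3]
ee_rot: [-0.002, -0.352, 0.936, 0.001]
force: [0.8, -0.5, -0.6]
finger_gap: 0.452
```

Emit:
step_arm --deltas '[[[0.0207,-0.0228,-0.0056],-0.0564],[[0.0219,-0.0216,-0.0056],-0.0564],[[0.0231,-0.0204,-0.0056],-0.0564],[[0.0242,-0.019,-0.0056],-0.0564],[[0,0,0],0],[[0,0,0],0]]' --claw 1

```text
t: 14.15
position: [499.5, -280.6, 237.5]
ee_rot: [-0.001, -0.453, 0.892, 0.002]
force: [0.4, 0.3, 0.1]
finger_gap: 1.004
```

Run:
```python
from h import *
import pickle
w=imaging.capture("wrist");pickle.dump(w,open("v1.pkl","wb"));crop(w["img"],0,0,640,480,1.25,"pics/n_w.png")
go(535,-335,180,144)
```

```text
pos [ 499.4 -279.3  237.6] jaw 143.93 F [-1.1 -0.   0.4] gap 0.999 t 14.2 tilt [-0.0033  0.0025 -1.    ]
[[[0.008,-0.0206,0.0191],-0.0004],[[0.008,-0.0206,0.0191],-0.0004],[[0.008,-0.0206,0.0191],-0.0004]]
```

View pics/n_w.png

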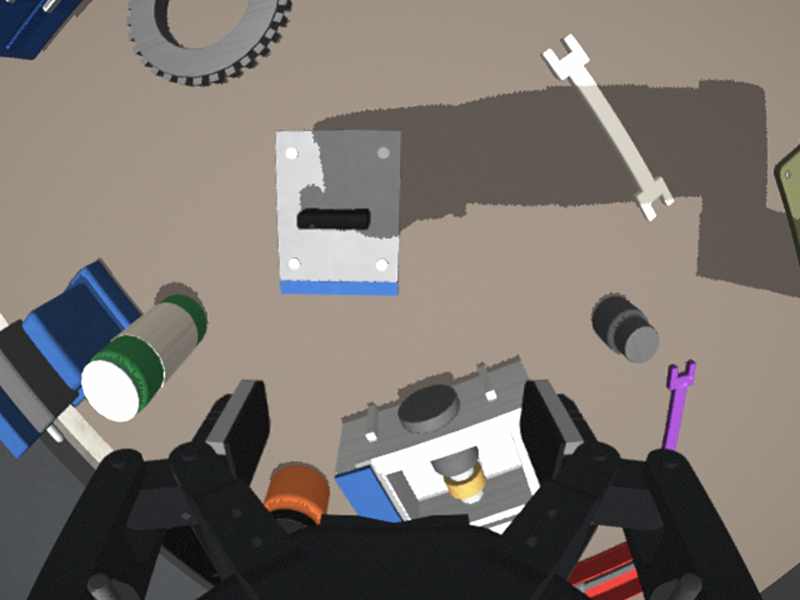

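Emit:
step_arm --deltas '[[[0.008,-0.0206,0.0191],0],[[0.008,-0.0206,0.0191],0],[[0.008,-0.0206,0.0191],0],[[0,0,0],0],[[0,0,0],0]]'

```text
t: 14.62
position: [535.3, -333.4, 179.4]
ee_rot: [-0.001, -0.455, 0.891, 0.003]
force: [0.2, 0.6, -0.6]
finger_gap: 0.999
```

Run:
```python
from h import *
import pickle
w=imaging.capture("wrist");pickle.dump(w,open("v2.pkl","wb"));crop(w["img"],150,30,510,300,2.2,"pics/o_w2.png")
w=pickle.load(open("v1.pkl","rb"));crop(w["img"],200,80,360,260,3.3,"pics/o_w1.png")
print(manip.sense()["position"])
```

```text
[ 535.62659065 -333.38476445  181.02276139]
```

View pics/o_w2.png

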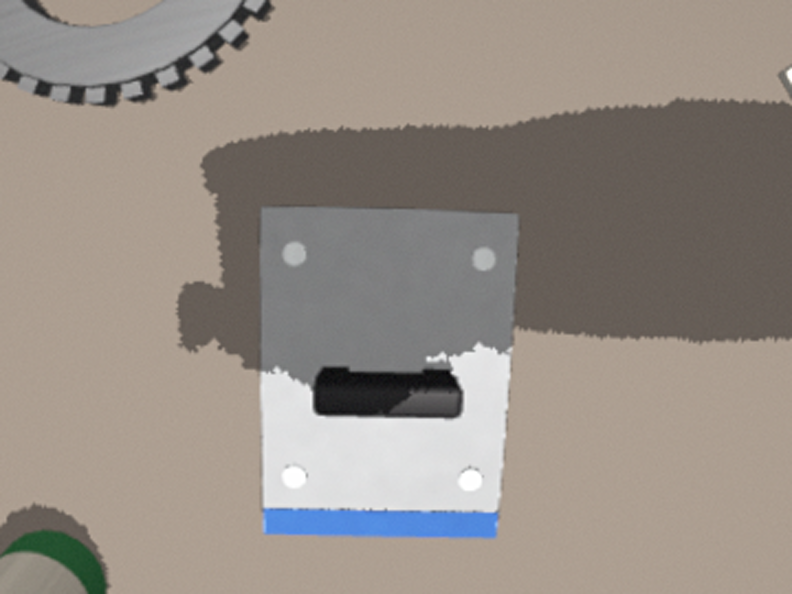

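View pics/o_w1.png

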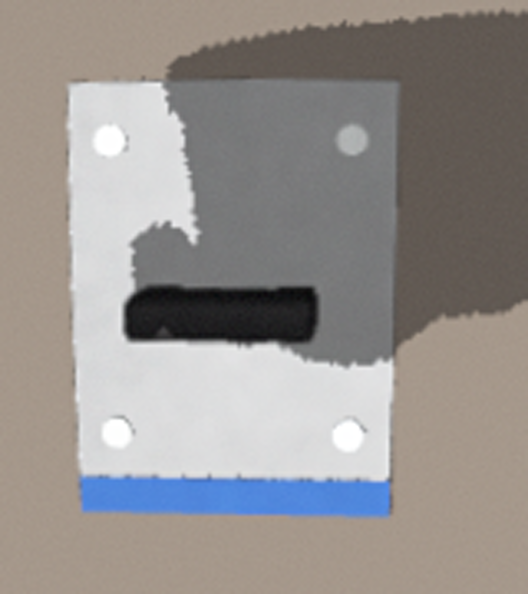

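Run:
```python
from h import *
import pickle
c1,c2=[pickle.load(open(f"v{i}.pkl","rb")) for i in(1,2)]
z1=lambda x,y:(200+(x-1.2)/3.3,80+(y-1.2)/3.3); z2=lambda x,y:(150+(x-.6)/2.2,30+(y-.6)/2.2)
P=[]
for n,a,b in(("TL",(69,82),(262,208)),("TR",(399,82),(518,213)),("HR",(389,516),(496,538)),("HL",(82,511),(264,534))):
    X,e=tri([ray(c1,z1(*a),1),ray(c2,z2(*b),1)]);q=(plane(c1,z1(*a),6,1)+plane(c2,z2(*b),6,1))/2;P.append(q);print(n,X.round(1),np.round(e,1),plane(c1,z1(*a),6,1).round(1),plane(c2,z2(*b),6,1).round(1))
for n,a,b in(("barL",(126,341),(315,417)),("barR",(317,341),(461,417))):
    X,e=tri([ray(c1,z1(*a),1),ray(c2,z2(*b),1)]);print(n,X.round(1),np.round(e,1))
P=np.array(P);L=np.linalg.norm
print("sizes",L(P[0]-P[1]),L(P[2]-P[3]),L(P[1]-P[2]),L(P[0]-P[3]))
d=P[2]+P[3]-P[0]-P[1];e=P[1]+P[2]-P[0]-P[3];print("ctr",P.mean(0),"yaw",np.degrees(np.arctan2(d[1],d[0])),np.degrees(np.arctan2(e[1],e[0]))-90)
```

```text
TL [ 526.4 -416.8   11.2] [0.4 0.4] [ 527.  -417.8    6. ] [ 527.3 -416.8    6. ]
TR [ 440.2 -351.3    3. ] [0.4 0.4] [ 440.6 -351.     6. ] [ 440.2 -351.9    6. ]
HR [ 530.5 -233.1    8.8] [0.1 0.1] [ 530.9 -232.4    6. ] [ 530.9 -231.8    6. ]
HL [ 617.  -298.9    8.9] [0. 0.] [ 618.2 -298.5    6. ] [ 618.2 -298.     6. ]
barL [ 555.8 -337.3   43.4] [0.2 0.2]
barR [ 509.4 -300.7   35.7] [0.1 0.1]
sizes 108.92078572909445 109.55574451948493 149.8177672052978 149.87690124384713
ctr [ 529.16484478 -324.78619074    6.        ] yaw 52.70892182243416 52.809181139113775
```

Run:
```python
from h import *
go(529.2,-324.8,20,142.75)
```

```text
pos [ 535.6 -333.4  181. ] jaw 144.09 F [ 0.2 -0.7  0.3] gap 1.0 t 14.67 tilt [-0.0031  0.0025 -1.    ]
[[[-0.0006,0.0019,0.0322],0.0047],[[-0.0006,0.0019,0.0322],0.0047],[[-0.0006,0.0019,0.0322],0.0047],[[-0.0006,0.0019,0.0322],0.0047],[[-0.0006,0.0019,0.0322],0.0047]]
```

Emit:
step_arm --deltas '[[[-0.0006,0.0019,0.0322],0.0047],[[-0.0006,0.0019,0.0322],0.0047],[[-0.0006,0.0019,0.0322],0.0047],[[-0.0006,0.0019,0.0322],0.0047],[[-0.0006,0.0019,0.0322],0.0047],[[0,0,0],0],[[0,0,0],0],[[0,0,0],0]]'

```text
t: 15.33
position: [532.0, -327.4, 23.9]
ee_rot: [0.001, -0.444, 0.896, -0.001]
force: [0.0, -0.9, 0.0]
finger_gap: 0.999
```

Run:
```python
from h import *
go(529.2,-324.8,-25,142.75)
w=imaging.capture("wrist");crop(w["img"],140,120,500,420,2.2,"pics/p_w.png")
c=imaging.capture("scene");crop(c["img"],210,230,330,350,5,"pics/p_s.png")
```

```text
pos [ 532.  -327.4   23.9] jaw 142.73 F [ 0.  -0.9  0. ] gap 0.999 t 15.33 tilt [ 0.0027 -0.0015 -1.    ]
[[[-0.0002,0.002,0.0244],-0.0001],[[-0.0002,0.002,0.0244],-0.0001]]
```

View pics/p_w.png

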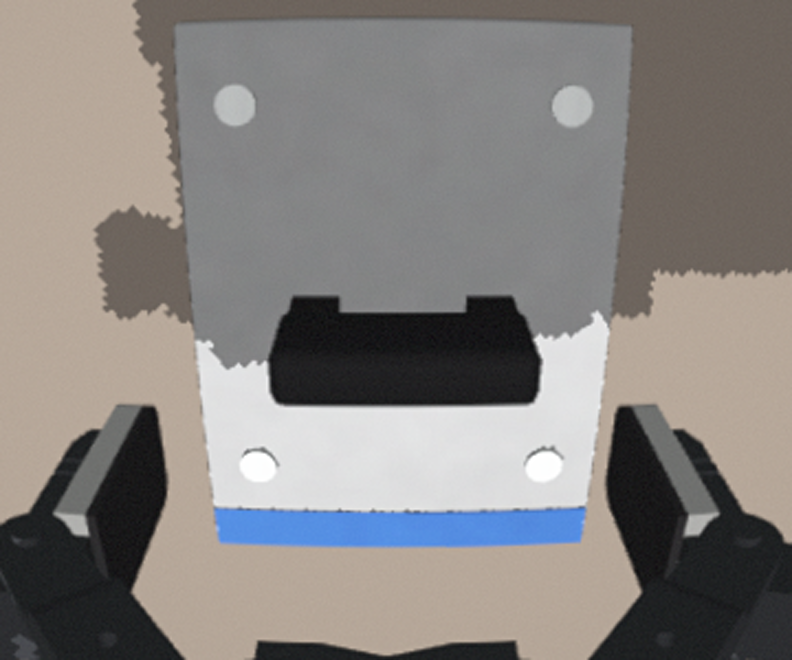

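View pics/p_s.png

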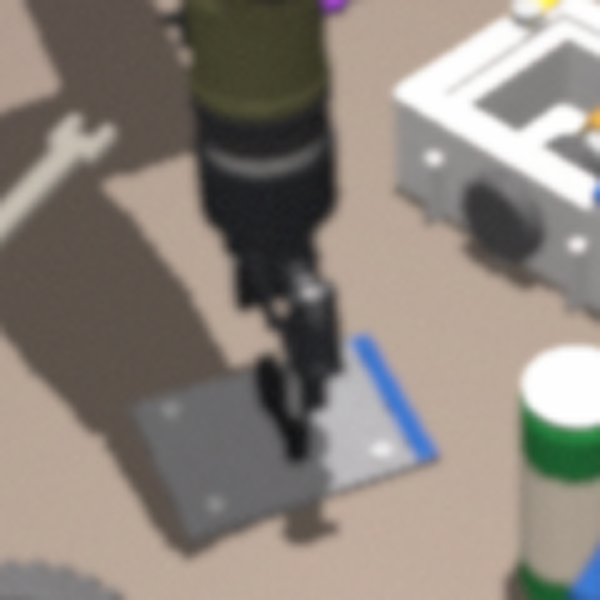

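Emit:
step_arm --deltas '[[[-0.0002,0.002,0.02],0],[[-0.0002,0.002,0.015],0],[[0,0,0.005],0],[[0,0,0],0],[[0,0,0],0],[[0,0,0],0]]'

```text
t: 15.93
position: [528.9, -325.4, -17.0]
ee_rot: [0.001, -0.444, 0.896, -0.001]
force: [0.1, 0.1, 0.1]
finger_gap: 1.002
```

Run:
```python
from h import *
go(529.2,-324.8,-28,142.75)
w=imaging.capture("wrist");crop(w["img"],140,180,500,480,2.2,"pics/q_w.png")
c=imaging.capture("scene");crop(c["img"],210,230,330,350,5,"pics/q_s.png")
```

```text
pos [ 528.9 -325.4  -17. ] jaw 142.68 F [0.1 0.1 0.1] gap 1.002 t 15.93 tilt [ 0.0024 -0.0015 -1.    ]
[[[-0.0006,0.0002,0.011],-0.0013]]
```

View pics/q_w.png

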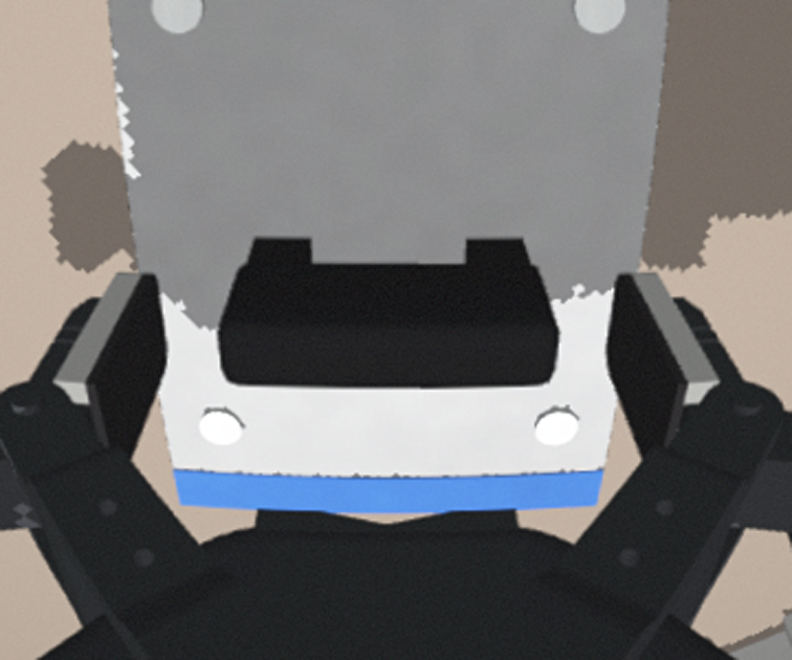

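View pics/q_s.png

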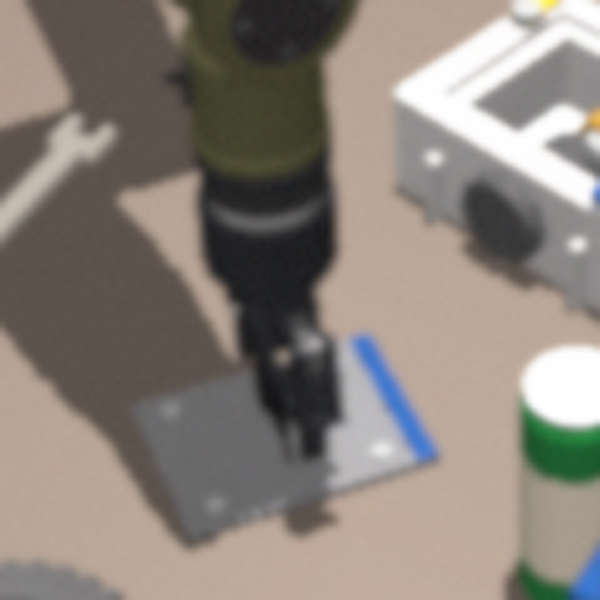

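Emit:
step_arm --deltas '[[[-0.0006,0.0003,0.009],0],[[0,0,0],0],[[0,0,0],0]]'

```text
t: 16.28
position: [527.1, -323.5, -28.3]
ee_rot: [-0.0, -0.444, 0.896, 0.001]
force: [-0.1, -0.1, 0.3]
finger_gap: 1.004
```

Emit:
step_arm --deltas '[[[0,0,0],0],[[0,0,0],0],[[0,0,0],0],[[0,0,0],0],[[0,0,0],0],[[0,0,0],0]]' --claw -1 --grip_force 30

```text
t: 16.78
position: [528.1, -324.2, -27.3]
ee_rot: [0.0, -0.444, 0.896, -0.0]
force: [0.8, -1.4, 0.1]
finger_gap: 0.697
```

Run:
```python
from h import *
s=manip.sense();print(s["position"],s["force"],s["finger_gap"])
w=imaging.capture("wrist");crop(w["img"],140,180,500,480,2.2,"pics/r_w.png")
```

```text
[ 528.1495846  -324.16943445  -27.33553354] [ 0.80852221 -1.35892639  0.05858937] 0.697325988532328
```

View pics/r_w.png

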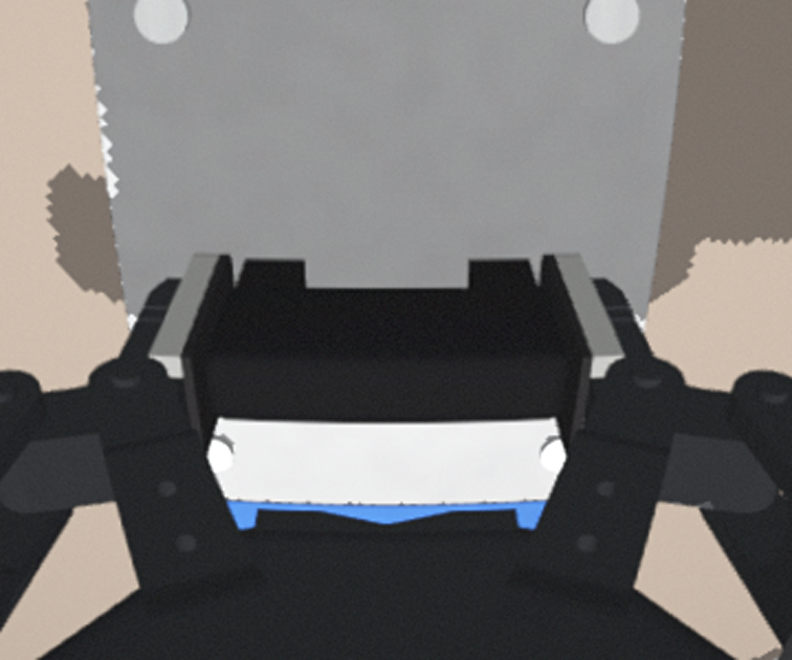

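Emit:
step_arm --deltas '[[[0,0,-0.01],0],[[0,0,-0.02],0],[[0,0,-0.035],0],[[0,0,-0.035],0],[[0,0,-0.035],0],[[0,0,-0.01],0],[[0,0,0],0],[[0,0,0],0]]'

```text
t: 17.5
position: [527.4, -323.6, 117.0]
ee_rot: [-0.0, -0.444, 0.896, 0.0]
force: [-0.1, -0.2, -3.2]
finger_gap: 0.697
```

Run:
```python
from h import *
s=manip.sense();print(s["position"],s["force"],s["moment"],s["finger_gap"])
w=imaging.capture("wrist");crop(w["img"],0,0,640,480,1.25,"pics/s_w.png")
c=imaging.capture("scene");crop(c["img"],210,200,370,330,5,"pics/s_s.png")
cs=np.array([588.2,-48.7]);a=np.radians(-14);ex=np.array([np.cos(a),np.sin(a)]);ey=np.array([-ex[1],ex[0]])
p=cs+ex*0+ey*-136;print(p)
go(*p,120,-14,wrap=False)
```

```text
[ 527.35562502 -323.59005761  117.01287802] [-0.11787738 -0.21687024 -3.23621465] [ 0.0603449  -0.01013123 -0.06853712] 0.6970979394738749
[ 555.2986222  -180.66021877]
pos [ 525.8 -322.7  114.8] jaw 142.68 F [-0.2  0.7 -2.9] gap 0.701 t 17.6 tilt [-0.0043  0.0027 -1.    ]
[[[-0.0057,0.0027,-0.0002],0.1189],[[-0.0053,0.0034,-0.0002],0.1189],[[-0.0049,0.004,-0.0002],0.1189],[[-0.0044,0.0045,-0.0002],0.1189],[[-0.0038,0.005,-0.0002],0.1189],[[-0.0032,0.0054,-0.0002],0.1189],[[-0.0025,0.0058,-0.0002],0.1189],[[-0.0018,0.006,-0.0002],0.1189]]
[[[-0.0011,0.0062,-0.0002],0.1189],[[-0.0003,0.0063,-0.0002],0.1189],[[0.0004,0.0063,-0.0002],0.1189],[[0.0012,0.0062,-0.0002],0.1189],[[0.0019,0.006,-0.0002],0.1189],[[0.0026,0.0058,-0.0002],0.1189],[[0.0032,0.0054,-0.0002],0.1189],[[0.0039,0.005,-0.0002],0.1189]]
[[[0.0044,0.0045,-0.0002],0.1189],[[0.0049,0.0039,-0.0002],0.1189],[[0.0054,0.0033,-0.0002],0.1189],[[0.0057,0.0027,-0.0002],0.1189],[[0.006,0.002,-0.0002],0.1189],[[0.0062,0.0012,-0.0002],0.1189],[[0.0063,0.0005,-0.0002],0.1189]]
```

View pics/s_s.png

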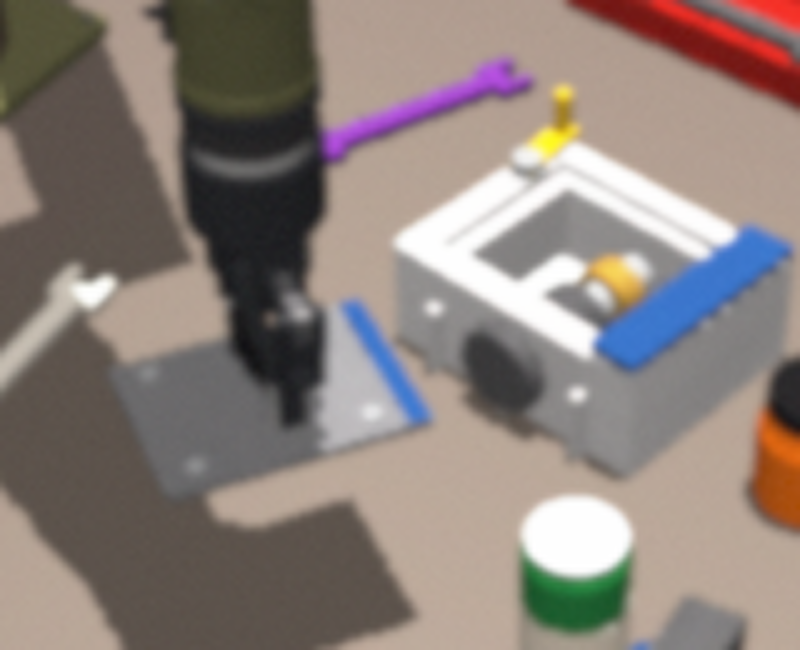

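View pics/s_w.png

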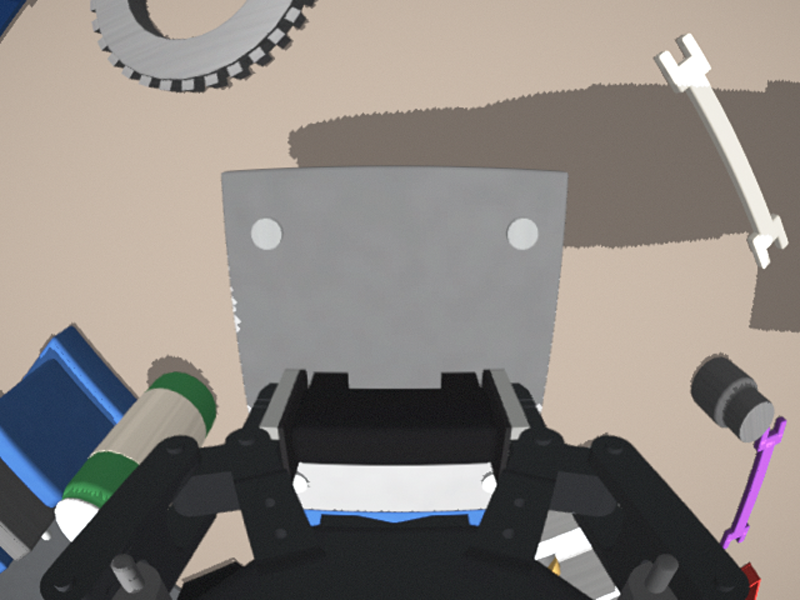

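Emit:
step_arm --deltas '[[[-0.0057,0.0027,-0.0002],0.1189],[[-0.0053,0.0034,-0.0002],0.1189],[[-0.0049,0.004,-0.0002],0.1189],[[-0.0044,0.0045,-0.0002],0.1189],[[-0.0038,0.005,-0.0002],0.1189],[[-0.0032,0.0054,-0.0002],0.1189],[[-0.0025,0.0058,-0.0002],0.1189],[[-0.0018,0.006,-0.0002],0.1189]]'

```text
t: 18.27
position: [536.1, -273.3, 116.0]
ee_rot: [-0.003, 0.019, 1.0, 0.001]
force: [-0.3, -0.2, -3.3]
finger_gap: 0.697
```

Emit:
step_arm --deltas '[[[-0.0011,0.0062,-0.0002],0.1189],[[-0.0003,0.0063,-0.0002],0.1189],[[0.0004,0.0063,-0.0002],0.1189],[[0.0012,0.0062,-0.0002],0.1189],[[0.0019,0.006,-0.0002],0.1189],[[0.0026,0.0058,-0.0002],0.1189],[[0.0032,0.0054,-0.0002],0.1189],[[0.0039,0.005,-0.0002],0.1189]]'

```text
t: 18.93
position: [546.2, -224.0, 117.6]
ee_rot: [-0.003, 0.475, 0.88, -0.0]
force: [0.1, 0.5, -3.3]
finger_gap: 0.695
```

Emit:
step_arm --deltas '[[[0.0044,0.0045,-0.0002],0.1189],[[0.0049,0.0039,-0.0002],0.1189],[[0.0054,0.0033,-0.0002],0.1189],[[0.0057,0.0027,-0.0002],0.1189],[[0.006,0.002,-0.0002],0.1189],[[0.0062,0.0012,-0.0002],0.1189],[[0.0063,0.0005,-0.0002],0.1189],[[0,0,0],0]]'

```text
t: 19.6
position: [555.4, -180.2, 119.3]
ee_rot: [-0.002, 0.788, 0.615, -0.001]
force: [0.3, 0.1, -3.9]
finger_gap: 0.703
```

```bash
cat >> h.py <<'E'
CS=np.array([588.2,-48.7,0.]);A=np.radians(-14);CR=np.array([[np.cos(A),-np.sin(A),0],[np.sin(A),np.cos(A),0],[0,0,1.]])
def c2w(p): return CS+CR@np.array(p,float)
def w2c(p): return CR.T@(np.array(p)-CS)
E
python3 - <<'E'
from h import *
s=manip.sense();print(s["position"],w2c(s["position"]),s["force"],s["finger_gap"])
w=imaging.capture("wrist");crop(w["img"],0,0,640,480,1.25,"pics/t_w.png")
p=c2w([0,-136,54]);go(*p,-14)
E
```

```text
[ 555.40446853 -180.22090673  119.29789372] [-3.57696361e-03 -1.35548131e+02  1.19297894e+02] [ 0.3033922   0.12891836 -3.88545931] 0.7029310447581189
pos [ 555.6 -181.   119.6] jaw -13.81 F [-0.  -1.6 -2.8] gap 0.703 t 19.65 tilt [-0.0045  0.0014 -1.    ]
[[[0.0001,-0.0,0.0328],0.0016],[[0.0001,-0.0,0.0328],0.0016]]
```

View pics/t_w.png

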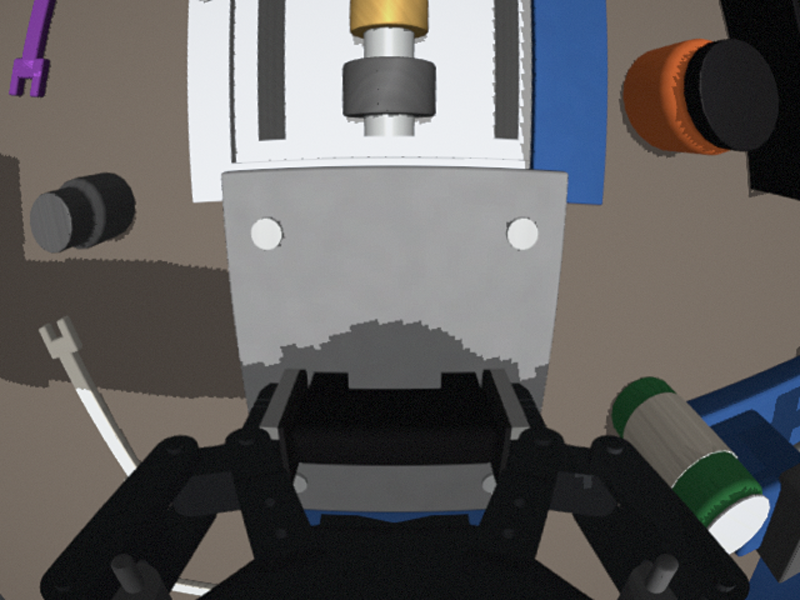

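Emit:
step_arm --deltas '[[[0,-0.004,0.03],0],[[0,-0.004,0.03],0],[[0,0,0.005],0],[[0,0,0],0],[[0,0,0],0]]'

```text
t: 20.07
position: [549.3, -180.2, 56.9]
ee_rot: [-0.0, 0.788, 0.616, -0.0]
force: [0.6, 0.2, -2.7]
finger_gap: 0.699
```

Emit:
step_arm --deltas '[[[0,0,0.003],0],[[0,0,0.003],0],[[0,0,0],0],[[0,0,0],0]]'

```text
t: 20.4
position: [550.0, -180.1, 51.7]
ee_rot: [0.001, 0.788, 0.616, 0.0]
force: [-0.3, -0.3, -2.3]
finger_gap: 0.692
```

Run:
```python
from h import *
s=manip.sense();print(w2c(s["position"]),s["force"],s["moment"],s["finger_gap"])
c=imaging.capture("scene");crop(c["img"],250,180,410,320,5,"pics/u_s.png")
```

```text
[  -5.26335818 -136.76919772   51.69255307] [-0.26957283 -0.28677469 -2.30558677] [ 0.00930369 -0.02469016 -0.01131771] 0.6924884704558556
```

View pics/u_s.png

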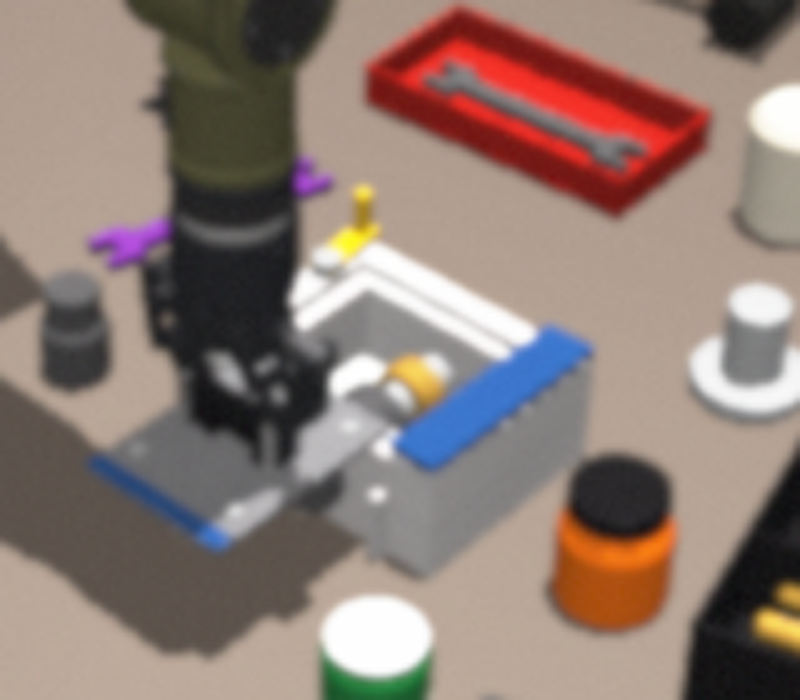

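Scene crop: the cover's tail is over the case's side wall, with the blue edge at (160,500) hanging free on the outside. I'll press down to tilt it in the grip.

Emit:
step_arm --deltas '[[[0,0,0.003],0],[[0,0,0.002],0],[[0,0,0.002],0],[[0,0,0],0],[[0,0,0],0]]'

```text
t: 20.87
position: [550.4, -181.0, 44.9]
ee_rot: [0.001, 0.788, 0.615, 0.0]
force: [-0.9, -4.4, 3.3]
finger_gap: 0.701
```

Emit:
step_arm --deltas '[[[0,0,0.002],0],[[0,0,0.002],0],[[0,0,0],0]]'

```text
t: 21.12
position: [550.3, -181.2, 40.6]
ee_rot: [0.001, 0.788, 0.615, -0.0]
force: [-1.4, -5.6, 4.6]
finger_gap: 0.693
```

Run:
```python
from h import *
s=manip.sense();print(w2c(s["position"]),s["force"],s["moment"],s["finger_gap"])
c=imaging.capture("wrist");crop(c["img"],0,0,640,480,1.25,"pics/v_w.png")
```

```text
[  -4.76167492 -137.72361372   40.62785698] [-1.35923867 -5.564622    4.59925395] [-0.67822652  0.12065899 -0.01198068] 0.6930315628744141
```

View pics/v_w.png

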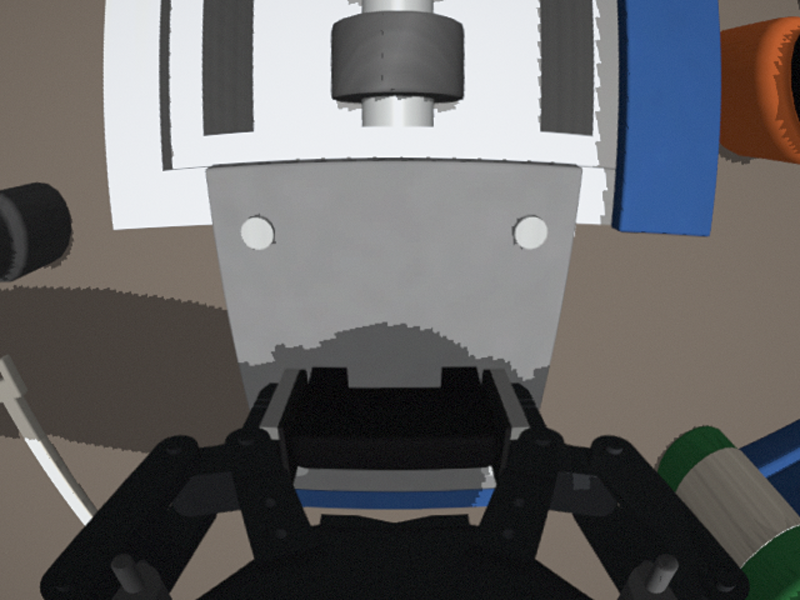

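```bash
cat >> h.py <<'E'
def tail(w,l,r,width=110.):
    """tail top-edge corners px (640x480) -> midpoint in tool frame"""
    o,d1=ray(w,l,1);_,d2=ray(w,r,1);s=manip.sense()
    # camera-fixed tool frame: camera axes in tool constant
    oT=np.array([83.0,0,-174.9]);
    Rt=np.array([[0,1,0],[-0.947,0.0009,-0.3212],[-0.3212,0.0009,0.947]]) # rows: img x, img y, axis in tool
    def dt(px):
        K=w["camera_matrix"];q=np.array([(px[0]-K[0,2])/K[0,0],(px[1]-K[1,2])/K[1,1]]);th=np.hypot(*q)
        return Rt.T@np.array([*(q/th*np.sin(th)),np.cos(th)])
    a,b=dt(l),dt(r)
    from scipy.optimize import least_squares
    f=lambda k:np.array([k[0]*a[0]-k[1]*b[0],k[0]*a[2]-k[1]*b[2],k[1]*b[1]-k[0]*a[1]-width])
    k=least_squares(f,[200,200]).x
    return oT+(k[0]*a+k[1]*b)/2
E
python3 - <<'E'
from h import *
c=imaging.capture("wrist");print(c["R"]@rot().as_matrix())
for l,r in(((222/1.25,172/1.25),(567/1.25,173/1.25)),((206/1.25,165/1.25),(582/1.25,166/1.25))):print(tail(c,l,r))
E
```

```text
[[ 6.71473380e-04  9.99999265e-01 -1.00968651e-03]
 [-9.46771045e-01  3.10706041e-04 -3.21907581e-01]
 [-3.21907031e-01  1.17209432e-03  9.46770558e-01]]
[ 75.09339817   0.244023   -32.0192363 ]
[ 7.81934575e+01  6.11945034e-02 -4.46416001e+01]
```

Emit:
step_arm --deltas '[[[0,0,0.002],0],[[0,0,0.002],0],[[0,0,0],0],[[0,0,0],0]]'

```text
t: 21.55
position: [550.2, -181.3, 36.6]
ee_rot: [0.001, 0.788, 0.615, -0.0]
force: [-1.0, -4.4, 3.5]
finger_gap: 0.702
```

Run:
```python
from h import *
s=manip.sense();print(w2c(s["position"]),s["force"],s["moment"],s["finger_gap"])
c=imaging.capture("wrist");crop(c["img"],0,0,640,480,1.25,"pics/w_w.png")
```

```text
[  -4.80528835 -137.8352329    36.61908226] [-1.01226041 -4.37979858  3.46083575] [-0.73442742  0.14917734  0.01752254] 0.7019732721995381
```

View pics/w_w.png

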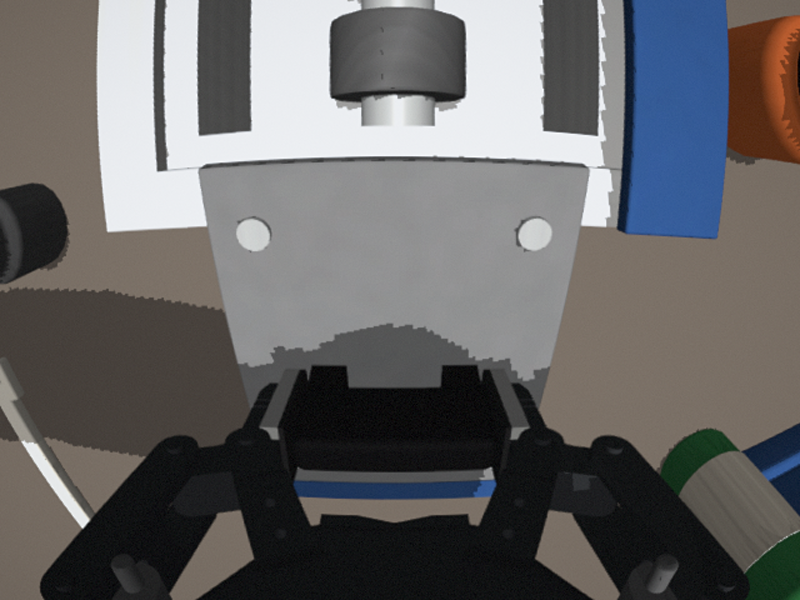

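Run:
```python
from h import *
c=imaging.capture("wrist")
t=tail(c,(200/1.25,167/1.25),(589.5/1.25,167/1.25));print(t)
# grip ~29 above underside=> grip at tool z -(27.5+29)=-56.5 ; tail top rel to grip flat: (75,+23)
g=np.array([0,-56.5]);v=np.array([t[0],t[2]])-g
print(np.degrees(np.arctan2(23,75)-np.arctan2(v[1],v[0])))
```

```text
[ 78.10712655   0.29018249 -49.72840203]
12.09408895286434
```

Emit:
step_arm --deltas '[[[0,0,0.0015],0],[[0,0,0],0],[[0,0,0],0]]'

```text
t: 21.9
position: [550.1, -181.4, 35.2]
ee_rot: [0.001, 0.788, 0.615, -0.0]
force: [-0.7, -7.3, 4.0]
finger_gap: 0.696
```

Emit:
step_arm --deltas '[[[0,0,-0.01],0],[[0,0,-0.025],0],[[0,0,-0.035],0],[[0,0,-0.035],0],[[0,0,0],0],[[0,0,0],0]]'

```text
t: 22.4
position: [551.1, -179.5, 141.6]
ee_rot: [0.001, 0.788, 0.616, 0.002]
force: [-0.8, 0.1, -2.8]
finger_gap: 0.699
```

Run:
```python
from h import *
s=manip.sense();print(w2c(s["position"]),s["force"],s["moment"],s["finger_gap"])
c=imaging.capture("wrist");crop(c["img"],0,0,640,480,1.25,"pics/x_w.png")
go(*c2w([-25,0,130]),76,wrap=False)
```

```text
[  -4.32895342 -135.92263272  141.6113067 ] [-0.76695882  0.10940288 -2.83114425] [0.02161571 0.04532249 0.03092401] 0.6990105845271829
pos [ 549.4 -179.2  139.6] jaw -13.97 F [ 0.6  0.2 -3.3] gap 0.697 t 22.45 tilt [ 3.0e-04  1.1e-03 -1.0e+00]
[[[0.0097,-0.0013,0.0007],-0.1122],[[0.0098,-0.0003,0.0007],-0.1122],[[0.0098,0.0008,0.0007],-0.1122],[[0.0096,0.0019,0.0007],-0.1122],[[0.0093,0.003,0.0007],-0.1122],[[0.0089,0.004,0.0007],-0.1122],[[0.0084,0.005,0.0007],-0.1122],[[0.0078,0.0059,0.0007],-0.1122]]
[[[0.0071,0.0068,0.0007],-0.1122],[[0.0063,0.0075,0.0007],-0.1122],[[0.0054,0.0082,0.0007],-0.1122],[[0.0045,0.0087,0.0007],-0.1122],[[0.0035,0.0092,0.0007],-0.1122],[[0.0024,0.0095,0.0007],-0.1122]]
```

View pics/x_w.png

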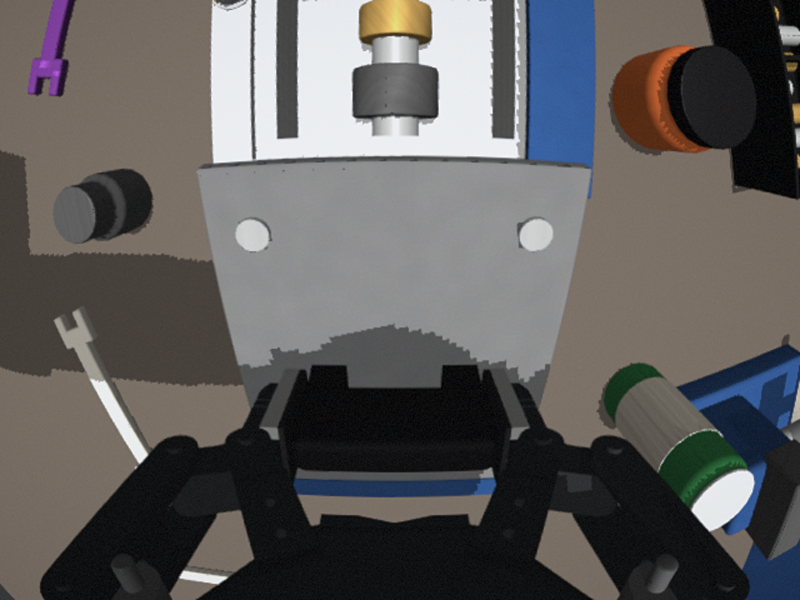

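Emit:
step_arm --deltas '[[[0.0097,-0.0013,0.0007],-0.1122],[[0.0098,-0.0003,0.0007],-0.1122],[[0.0098,0.0008,0.0007],-0.1122],[[0.0096,0.0019,0.0007],-0.1122],[[0.0093,0.003,0.0007],-0.1122],[[0.0089,0.004,0.0007],-0.1122],[[0.0084,0.005,0.0007],-0.1122],[[0.0078,0.0059,0.0007],-0.1122]]'

```text
t: 23.12
position: [555.4, -100.7, 131.2]
ee_rot: [-0.003, 0.44, 0.898, -0.0]
force: [0.2, -0.6, -3.0]
finger_gap: 0.697
```

Emit:
step_arm --deltas '[[[0.0071,0.0068,0.0007],-0.1122],[[0.0063,0.0075,0.0007],-0.1122],[[0.0054,0.0082,0.0007],-0.1122],[[0.0045,0.0087,0.0007],-0.1122],[[0.0035,0.0092,0.0007],-0.1122],[[0.0024,0.0095,0.0007],-0.1122],[[0,0,0],0],[[0,0,0],0]]'

```text
t: 23.78
position: [562.3, -43.0, 127.7]
ee_rot: [-0.002, 0.123, 0.992, -0.0]
force: [-0.2, -0.5, -2.5]
finger_gap: 0.696
```

Run:
```python
from h import *
s=manip.sense();print(w2c(s["position"]),s["force"],s["finger_gap"])
c=imaging.capture("wrist");crop(c["img"],0,0,640,480,1.25,"pics/y_w.png")
c=imaging.capture("scene");crop(c["img"],250,150,410,290,5,"pics/y_s.png")
go(*c2w([-20,0,85]),76)
```

```text
[-26.55888129  -0.72567251 127.68569698] [-0.20274908 -0.51755125 -2.54897191] 0.6959427706782435
pos [563.  -43.8 128.5] jaw 75.87 F [ 0.1 -0.6 -3.1] gap 0.701 t 23.88 tilt [-0.0025  0.     -1.    ]
[[[-0.0029,0.0007,0.0218],-0.0012],[[-0.0029,0.0007,0.0218],-0.0012]]
```

View pics/y_w.png

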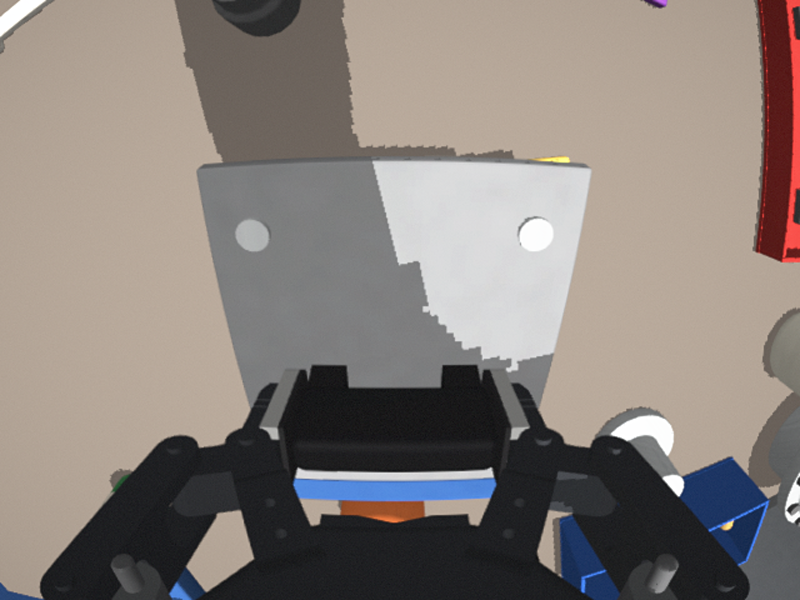

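View pics/y_s.png

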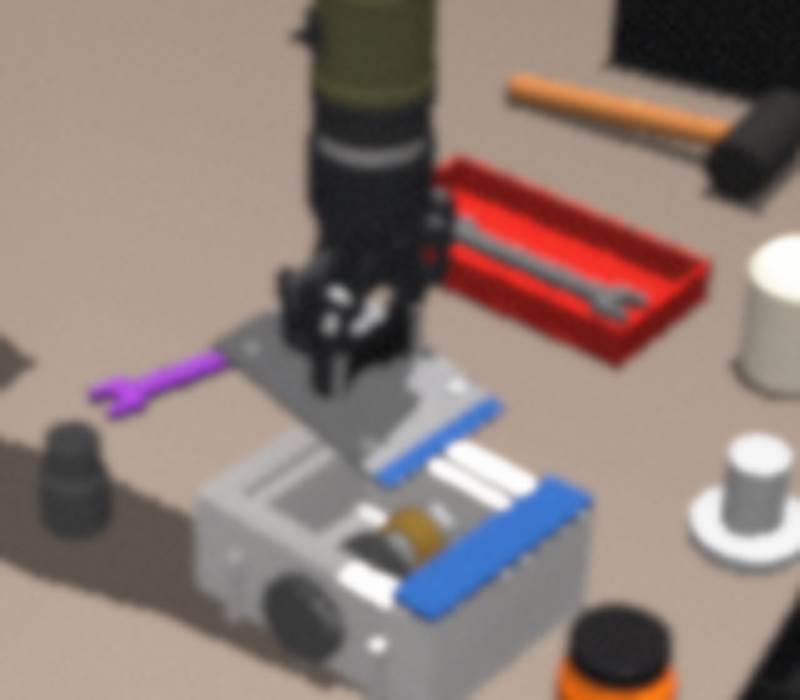

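Emit:
step_arm --deltas '[[[-0.0029,0.0007,0.0218],0],[[-0.0029,0.0007,0.0218],0],[[0,0,0],0],[[0,0,0],0]]'

```text
t: 24.22
position: [568.2, -44.0, 84.9]
ee_rot: [-0.002, 0.123, 0.992, -0.0]
force: [0.0, 1.1, -1.8]
finger_gap: 0.696
```

Emit:
step_arm --deltas '[[[0,0,0.01],0],[[0,0,0.007],0],[[0,0,0],0],[[0,0,0],0]]'

```text
t: 24.55
position: [569.6, -43.7, 69.0]
ee_rot: [-0.0, 0.122, 0.993, -0.0]
force: [-0.3, -0.1, -2.5]
finger_gap: 0.697
```

Run:
```python
from h import *
s=manip.sense();print(w2c(s["position"]),s["force"],s["finger_gap"])
c=imaging.capture("wrist");crop(c["img"],120,130,520,480,2,"pics/z_w.png")
c=imaging.capture("scene");crop(c["img"],260,170,400,290,5.5,"pics/z_s.png")
t=imaging.capture("top");crop(t["img"],280,160,390,290,5,"pics/z_t.png")
go(*c2w([-20,0,64]),76)
# predicted lip edge & hook in scene crop
print([((proj(c,c2w(q))-[260,170])*5.5).round().tolist() for q in([62,-60,83],[62,60,83],[78,-60,70])])
```

```text
[-19.24476976   0.39420814  68.98936304] [-0.26602714 -0.13944688 -2.49030703] 0.6971635541067793
pos [570.4 -43.6  69.7] jaw 76.0 F [ 0.5 -0.4 -2.6] gap 0.694 t 24.7 tilt [ 1.e-03 -1.e-04 -1.e+00]
[[[0.0015,-0.0006,0.0057],-0.0001]]
[[394.0, 537.0], [531.0, 436.0], [416.0, 568.0]]
```

View pics/z_s.png

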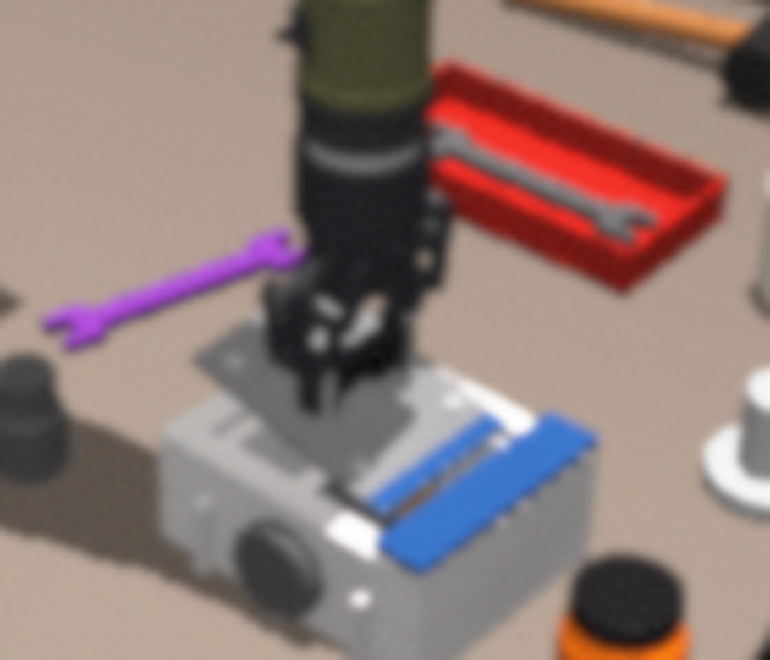

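View pics/z_t.png

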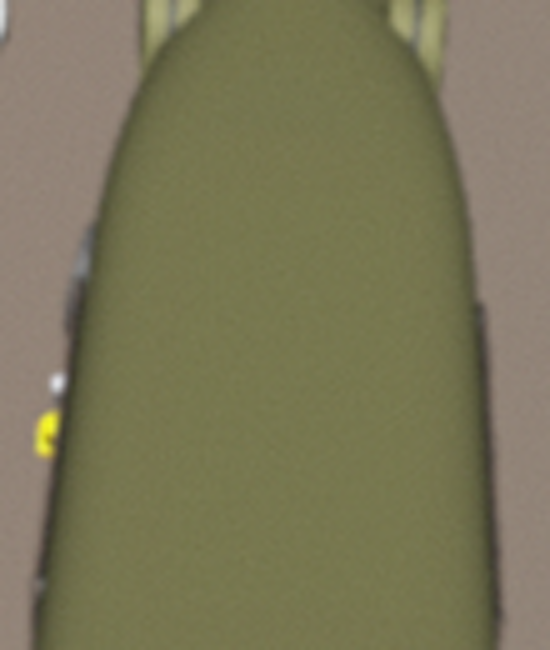

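View pics/z_w.png

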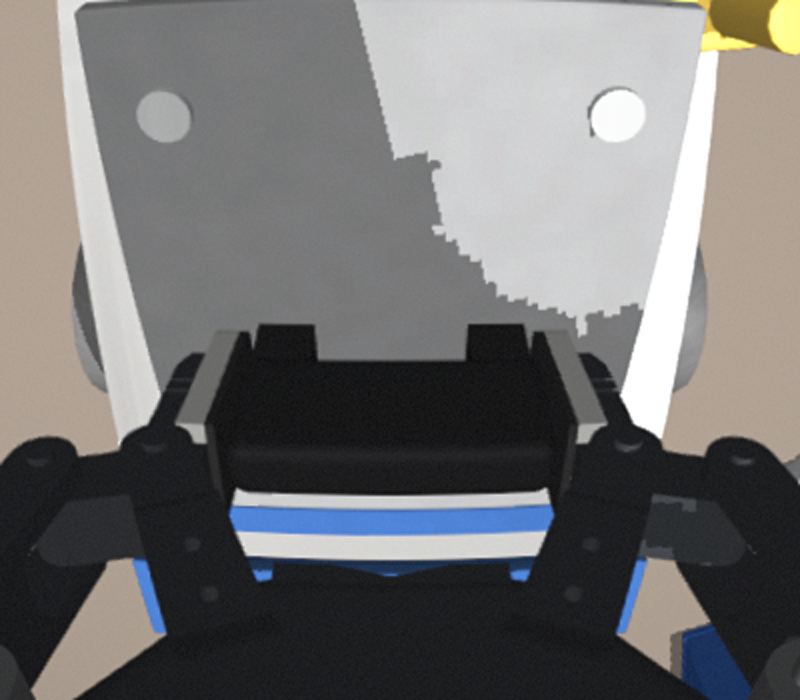

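Emit:
step_arm --deltas '[[[0,-0.0003,0.005],0],[[0,0,0],0],[[0,0,0],0],[[0,0,0],0]]'

```text
t: 25.03
position: [569.9, -43.9, 64.1]
ee_rot: [-0.0, 0.122, 0.993, -0.0]
force: [0.3, -0.5, -2.3]
finger_gap: 0.7
```

Emit:
step_arm --deltas '[[[0,0,0.0015],0],[[0,0,0],0],[[0,0,0],0]]'

```text
t: 25.28
position: [569.8, -43.9, 62.5]
ee_rot: [-0.0, 0.122, 0.993, -0.0]
force: [-0.4, 0.8, -2.8]
finger_gap: 0.696
```

Emit:
step_arm --deltas '[[[0,0,0.001],0],[[0,0,0],0],[[0,0,0],0]]'

```text
t: 25.53
position: [569.9, -43.9, 61.5]
ee_rot: [-0.0, 0.122, 0.993, 0.0]
force: [-1.1, -0.2, -2.5]
finger_gap: 0.696
```

Emit:
step_arm --deltas '[[[0,0,0.001],0],[[0,0,0],0],[[0,0,0],0]]'

```text
t: 25.78
position: [569.8, -43.9, 60.5]
ee_rot: [-0.0, 0.122, 0.993, -0.0]
force: [0.3, 0.2, -2.8]
finger_gap: 0.696
```

Emit:
step_arm --deltas '[[[0,0,0.001],0],[[0,0,0],0],[[0,0,0],0]]'

```text
t: 26.03
position: [569.8, -43.9, 59.5]
ee_rot: [-0.0, 0.122, 0.993, 0.0]
force: [-0.1, 0.3, -2.5]
finger_gap: 0.696
```

Emit:
step_arm --deltas '[[[0,0,0.001],0],[[0,0,0],0],[[0,0,0],0]]'

```text
t: 26.28
position: [570.0, -43.9, 58.7]
ee_rot: [0.0, 0.122, 0.993, 0.0]
force: [0.8, -0.1, -3.1]
finger_gap: 0.696
```

Emit:
step_arm --deltas '[[[0,0,0.001],0],[[0,0,0],0],[[0,0,0],0]]'

```text
t: 26.53
position: [570.1, -43.8, 58.1]
ee_rot: [0.0, 0.122, 0.993, 0.0]
force: [-1.5, -0.1, 2.3]
finger_gap: 0.699
```

Emit:
step_arm --deltas '[[[0,0,0.001],0],[[0,0,0],0],[[0,0,0],0]]'

```text
t: 26.78
position: [569.6, -43.8, 57.0]
ee_rot: [-0.0, 0.122, 0.993, 0.0]
force: [-4.5, 0.3, 4.9]
finger_gap: 0.697
```

Run:
```python
from h import *
s=manip.sense();print(w2c(s["position"]),s["force"],s["finger_gap"])
c=imaging.capture("wrist");crop(c["img"],120,130,520,480,2,"pics/aa_w.png")
c=imaging.capture("scene");crop(c["img"],290,210,380,280,8.8,"pics/aa_s.png")
```

```text
[-19.23390551   0.26123322  57.04849064] [-4.47851964  0.32196574  4.92308442] 0.6968746496750807
```

View pics/aa_s.png

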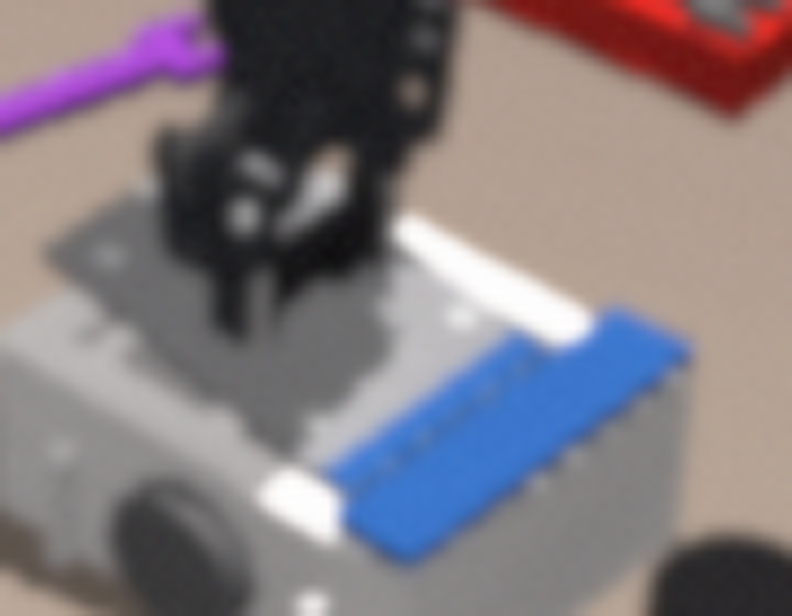

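View pics/aa_w.png

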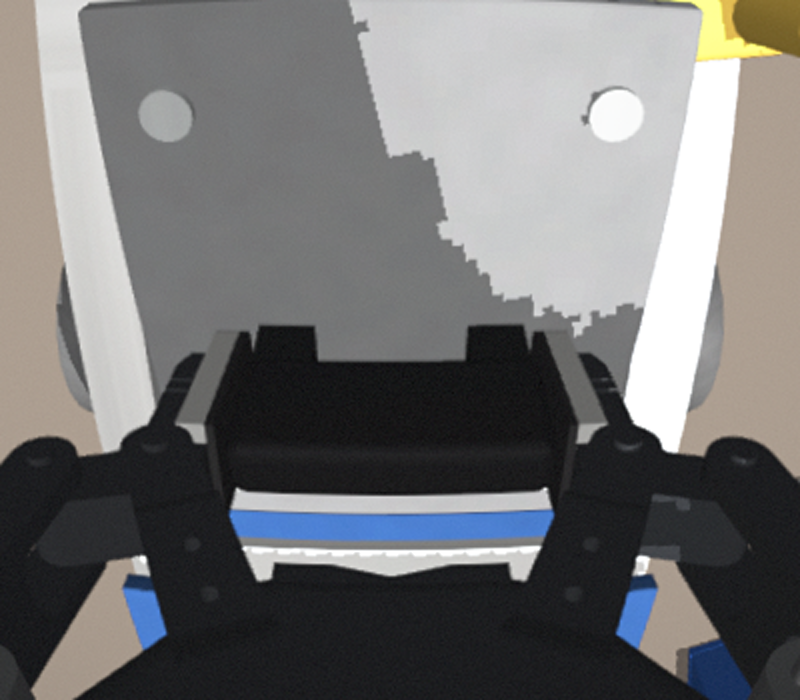

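Run:
```python
from h import *
c=imaging.capture("wrist")
from scipy.optimize import brentq
for l,r in(((77,10),(704,6)),((80,10),(699,6)),):
    t=tail(c,(120+l[0]/2,130+l[1]/2),(120+r[0]/2,130+r[1]/2));dz=t[2]+32.02
    print(t,np.degrees(brentq(lambda q:23*np.cos(q)-75*np.sin(q)-(23+dz),0,.6)))
```

```text
[ 7.80266316e+01  5.58113187e-02 -5.06031797e+01] 13.821403976868316
[ 77.89627698  -0.14200514 -48.8023853 ] 12.50309367562995
```

Emit:
step_arm --deltas '[[[0,0,-0.0017],0],[[0,0,0],0],[[0,0,0],0]]'

```text
t: 27.18
position: [570.1, -44.0, 57.9]
ee_rot: [0.0, 0.122, 0.993, -0.0]
force: [-0.2, -0.1, -2.7]
finger_gap: 0.698
```

Emit:
step_arm --deltas '[[[0,0,-0.0006],0],[[-0.008,0,0],0],[[-0.006,0,0],0],[[0,0,0],0],[[0,0,0],0]]'

```text
t: 27.6
position: [584.3, -47.5, 58.7]
ee_rot: [0.0, 0.122, 0.993, 0.0]
force: [-0.0, -0.3, -3.1]
finger_gap: 0.7
```

Run:
```python
from h import *
s=manip.sense();print(w2c(s["position"]),s["force"],s["finger_gap"])
c=imaging.capture("scene");crop(c["img"],290,210,380,280,8.8,"pics/ab_s.png")
c=imaging.capture("wrist");crop(c["img"],120,130,520,480,2,"pics/ab_w.png")
```

```text
[-4.12238057  0.2588747  58.71082449] [-0.01652941 -0.25777884 -3.09615499] 0.7004078962558457
```

View pics/ab_s.png

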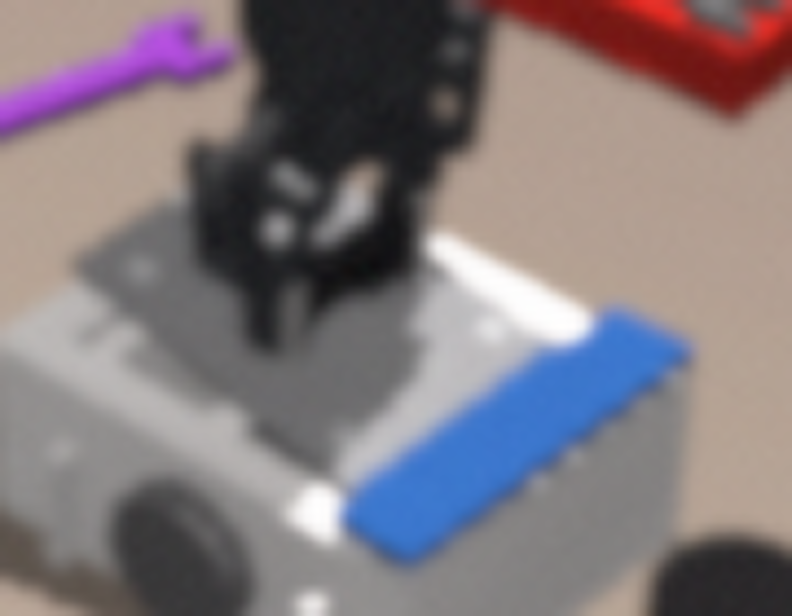

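View pics/ab_w.png

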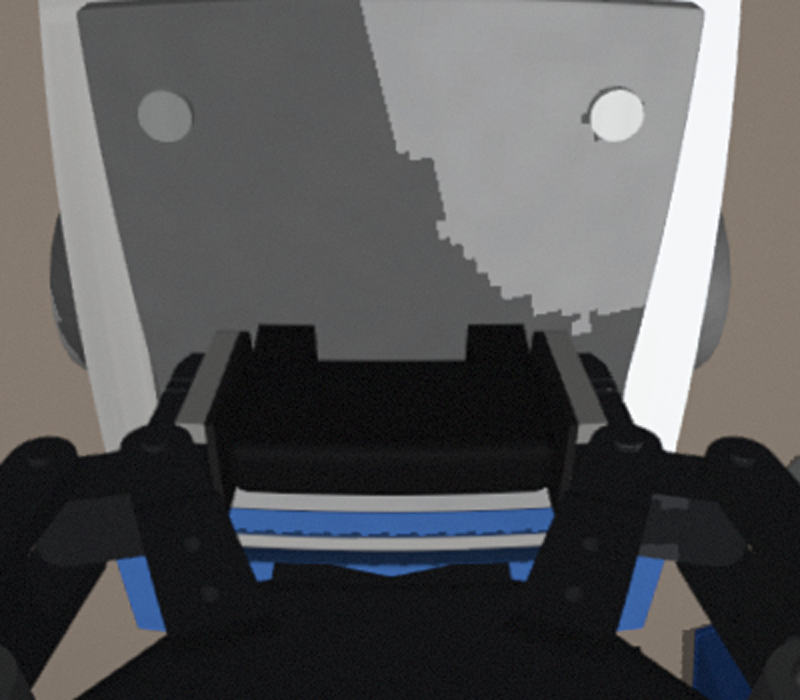

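Emit:
step_arm --deltas '[[[-0.004,0,0],0],[[-0.003,0,0],0],[[0,0,0],0],[[0,0,0],0]]'

```text
t: 28.03
position: [590.6, -49.1, 59.0]
ee_rot: [0.0, 0.122, 0.993, -0.0]
force: [0.9, 0.1, -3.4]
finger_gap: 0.695
```

Emit:
step_arm --deltas '[[[-0.002,0,0],0],[[-0.002,0,0],0],[[0,0,0],0],[[0,0,0],0]]'

```text
t: 28.37
position: [594.3, -50.0, 58.9]
ee_rot: [0.0, 0.122, 0.993, 0.0]
force: [0.3, -0.7, -2.6]
finger_gap: 0.691
```

Run:
```python
from h import *
s=manip.sense();print(w2c(s["position"]),s["force"],CR.T@s["force"],s["finger_gap"])
```

```text
[ 6.26926116  0.24927664 58.93613376] [ 0.27666916 -0.65989318 -2.62563173] [ 0.42809351 -0.5733592  -2.62563173] 0.6913264011270024
```

Hook is about 72 mm in and moving freely. I'll push in 1–2 mm steps until it touches the end wall.

Emit:
step_arm --deltas '[[[-0.0015,0,0],0],[[-0.0015,0,0],0],[[0,0,0],0],[[0,0,0],0]]'

```text
t: 28.7
position: [597.1, -50.7, 58.8]
ee_rot: [-0.0, 0.122, 0.993, -0.0]
force: [0.2, 0.4, -1.8]
finger_gap: 0.696
```

Emit:
step_arm --deltas '[[[-0.0015,0,0],0],[[0,0,0],0],[[0,0,0],0]]'

```text
t: 28.95
position: [597.1, -50.7, 58.6]
ee_rot: [-0.001, 0.122, 0.993, 0.0]
force: [-4.5, 1.0, -0.5]
finger_gap: 0.694
```

Emit:
step_arm --deltas '[[[-0.0015,0,0],0],[[0,0,0],0],[[0,0,0],0]]'

```text
t: 29.2
position: [597.1, -50.7, 58.5]
ee_rot: [-0.003, 0.122, 0.993, 0.0]
force: [-8.0, 2.4, 1.3]
finger_gap: 0.696
```

Emit:
step_arm --deltas '[[[0.0015,0,0.001],0],[[0.0006,0,0.0014],0],[[0.0006,0,0.0014],0],[[0.0006,0,0.0014],0],[[0.0006,0,0.0014],0],[[0,0,0],0],[[0,0,0],0]]'

```text
t: 29.78
position: [595.1, -50.2, 53.3]
ee_rot: [-0.001, 0.122, 0.993, 0.0]
force: [-7.8, 1.5, 6.3]
finger_gap: 0.694
```

Run:
```python
from h import *
s=manip.sense();print(w2c(s["position"]),CR.T@s["force"],s["finger_gap"])
c=imaging.capture("scene");crop(c["img"],290,210,380,280,8.8,"pics/ac_s.png")
c=imaging.capture("wrist");crop(c["img"],120,130,520,480,2,"pics/ac_w.png")
```

```text
[ 7.02692699  0.20231361 53.25283931] [-7.9635517  -0.43264132  6.25908468] 0.6944078098751919
```

View pics/ac_w.png

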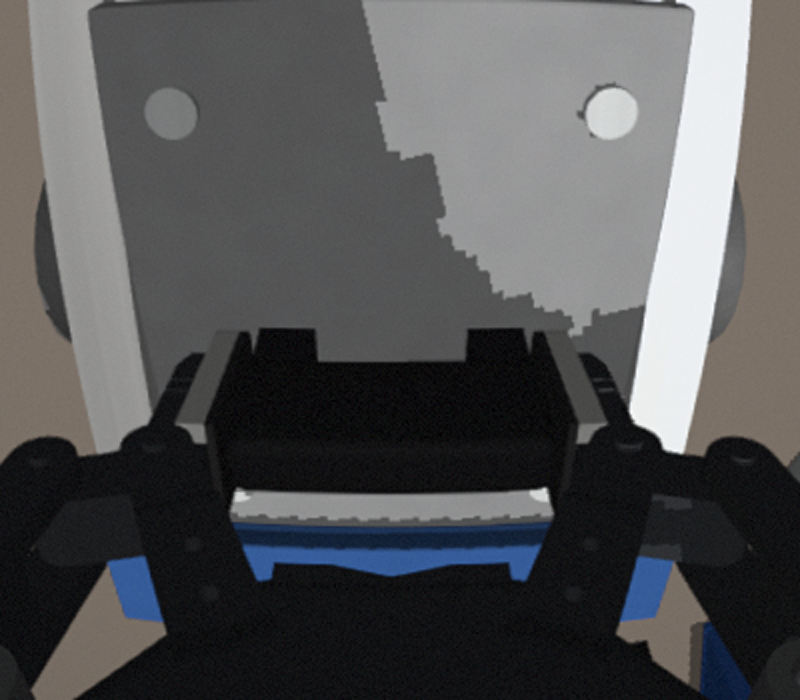

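View pics/ac_s.png

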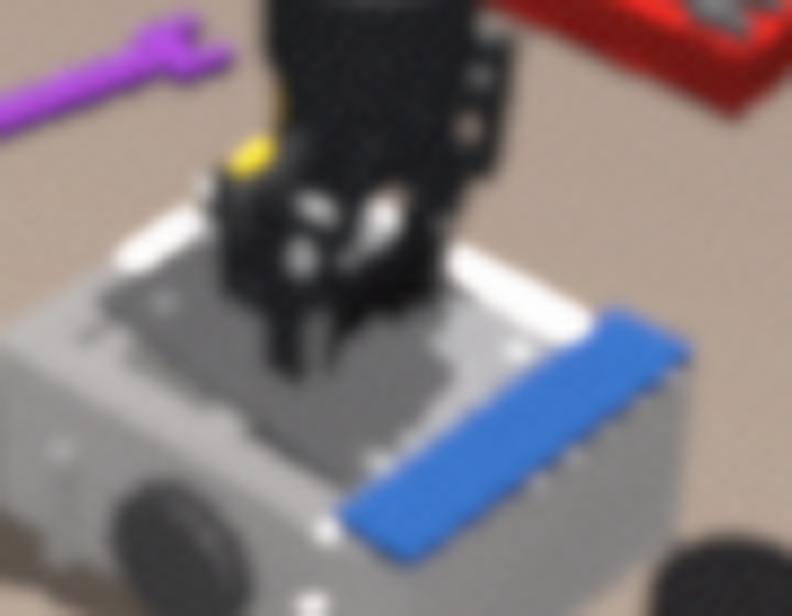

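Emit:
step_arm --deltas '[[[0.0012,0,0.0013],0],[[0.0007,0,0.0013],0],[[0.0007,0,0.0013],0],[[0.0007,0,0.0013],0],[[0.0006,0,0.0013],0],[[0,0,0],0],[[0,0,0],0]]'

```text
t: 30.47
position: [592.5, -49.5, 46.3]
ee_rot: [0.0, 0.122, 0.993, -0.0]
force: [-4.3, 1.7, 4.6]
finger_gap: 0.696
```

Run:
```python
from h import *
s=manip.sense();print(w2c(s["position"]),CR.T@s["force"],s["finger_gap"])
c=imaging.capture("wrist");crop(c["img"],120,130,520,480,2,"pics/ad_w.png")
```

```text
[ 4.41649047  0.2514421  46.27119201] [-4.63654609  0.61796649  4.64937683] 0.6962211938834377
```

View pics/ad_w.png

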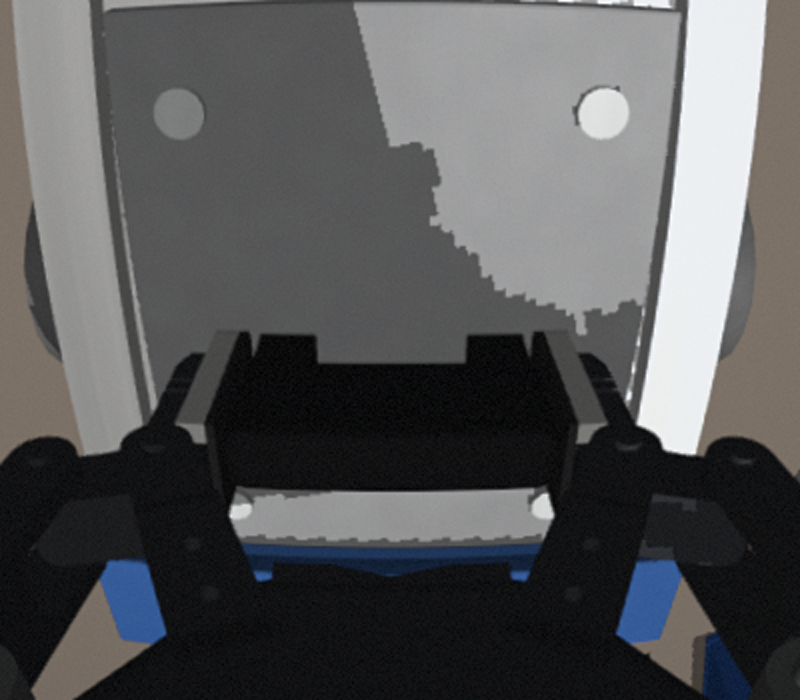

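Emit:
step_arm --deltas '[[[0.0007,0,0.0012],0],[[0.0006,0,0.0012],0],[[0.0005,0,0.001],0],[[0,0,0],0],[[0,0,0],0]]'

```text
t: 30.93
position: [591.3, -49.2, 42.4]
ee_rot: [0.0, 0.122, 0.993, -0.0]
force: [-2.3, 0.3, 3.0]
finger_gap: 0.7
```

Emit:
step_arm --deltas '[[[0.0002,0,0.0008],0],[[0,0,0],0],[[0,0,0],0]]'

```text
t: 31.18
position: [591.0, -49.1, 41.7]
ee_rot: [0.0, 0.122, 0.993, -0.0]
force: [-2.0, -0.5, 2.4]
finger_gap: 0.7
```

Emit:
step_arm --deltas '[[[0,0,0.0008],0],[[0,0,0],0],[[0,0,0],0]]'

```text
t: 31.43
position: [590.9, -49.1, 41.3]
ee_rot: [0.0, 0.122, 0.993, -0.0]
force: [-2.2, 0.8, 5.6]
finger_gap: 0.696
```

Run:
```python
from h import *
s=manip.sense();print(w2c(s["position"]),CR.T@s["force"],s["moment"],s["finger_gap"])
c=imaging.capture("wrist");crop(c["img"],120,130,520,480,2,"pics/ae_w.png")
c=imaging.capture("scene");crop(c["img"],290,210,380,280,8.8,"pics/ae_s.png")
```

```text
[ 2.71330714  0.2891625  41.30355931] [-2.34626431  0.20146812  5.60725248] [-0.03384145  0.23558898  0.003108  ] 0.6956192960288511
```

View pics/ae_w.png

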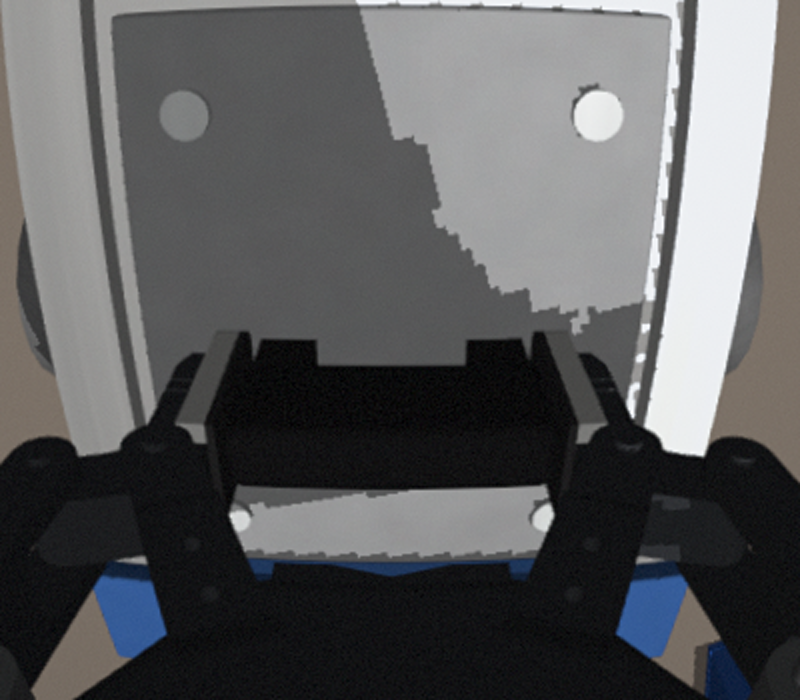

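View pics/ae_s.png

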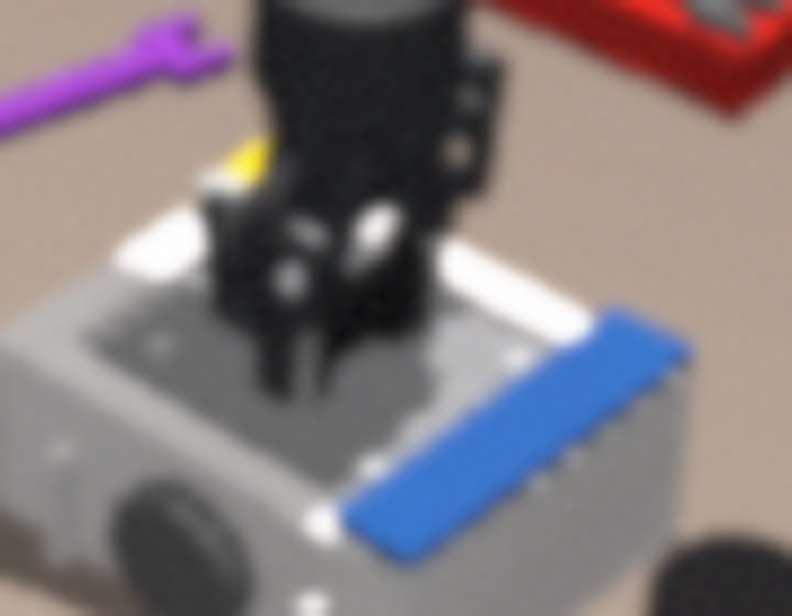

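Emit:
step_arm --deltas '[[[0,0,0.0008],0],[[0,0,0],0],[[0,0,0],0]]'

```text
t: 31.78
position: [590.9, -49.1, 41.3]
ee_rot: [0.001, 0.122, 0.993, 0.0]
force: [-4.2, -0.3, 9.1]
finger_gap: 0.698
```

Emit:
step_arm --deltas '[[[0,0,0.0006],0],[[0,0,0],0],[[0,0,0],0]]'

```text
t: 32.03
position: [591.0, -49.1, 41.3]
ee_rot: [0.001, 0.122, 0.993, 0.0]
force: [-5.4, 1.3, 12.9]
finger_gap: 0.695
```

Run:
```python
from h import *
s=manip.sense();print(w2c(s["position"]),CR.T@s["force"],s["moment"],s["finger_gap"])
c=imaging.capture("wrist");crop(c["img"],120,110,520,410,2,"pics/af_w.png")
```

```text
[ 2.77335484  0.28377926 41.26445531] [-5.60462186 -0.03818827 12.9035483 ] [ 0.04076696  0.71473727 -0.02859018] 0.695358657170357
```

View pics/af_w.png

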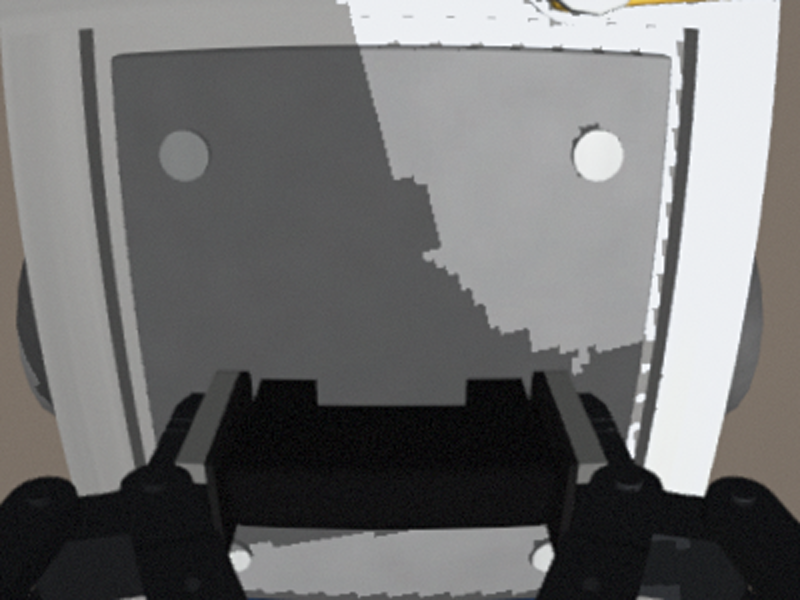

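The cover no longer moves down under 13 N and sits inside its recess with even gaps (edges at x 112 and 671, ledge visible both sides). I'll release.

Emit:
step_arm --deltas '[[[0.0004,0,-0.0012],0],[[0,0,0],0],[[0,0,0],0]]'

```text
t: 32.33
position: [591.0, -49.1, 41.3]
ee_rot: [0.001, 0.122, 0.993, -0.0]
force: [-1.8, 0.1, 6.3]
finger_gap: 0.7
```

Emit:
step_arm --deltas '[[[0,0,0],0],[[0,0,0],0],[[0,0,0],0],[[0,0,0],0],[[0,0,0],0]]' --claw 1

```text
t: 32.75
position: [589.9, -48.9, 40.2]
ee_rot: [-0.0, 0.122, 0.993, -0.0]
force: [0.7, -0.2, 0.2]
finger_gap: 1.0
```

Emit:
step_arm --deltas '[[[0,0,-0.01],0],[[0,0,-0.03],0],[[0,0,-0.035],0],[[0,0,-0.035],0],[[0,0,-0.035],0],[[0,0,0],0],[[0,0,0],0]]'

```text
t: 33.33
position: [592.4, -49.1, 189.2]
ee_rot: [0.003, 0.122, 0.993, 0.0]
force: [0.4, 0.7, 0.5]
finger_gap: 1.0
```

Run:
```python
from h import *
s=manip.sense();print(w2c(s["position"]),CR.T@s["force"],s["finger_gap"],s["t"])
c=imaging.capture("wrist");crop(c["img"],0,0,640,480,1.25,"pics/ag_w.png")
c=imaging.capture("scene");crop(c["img"],270,190,390,290,6.5,"pics/ag_s.png")
```

```text
[  4.13436595   0.6334138  189.17220112] [0.25317311 0.76704234 0.48057241] 0.9998043612623744 33.3333
```

View pics/ag_w.png

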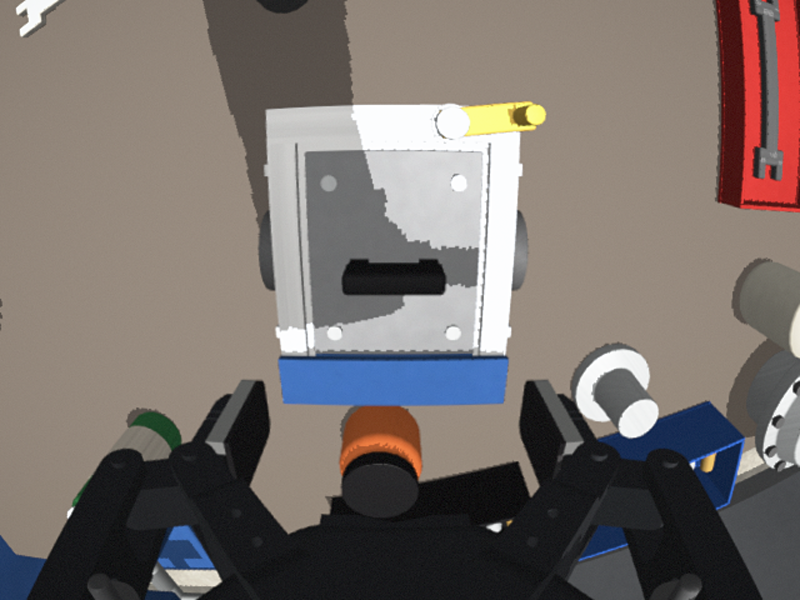

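View pics/ag_s.png

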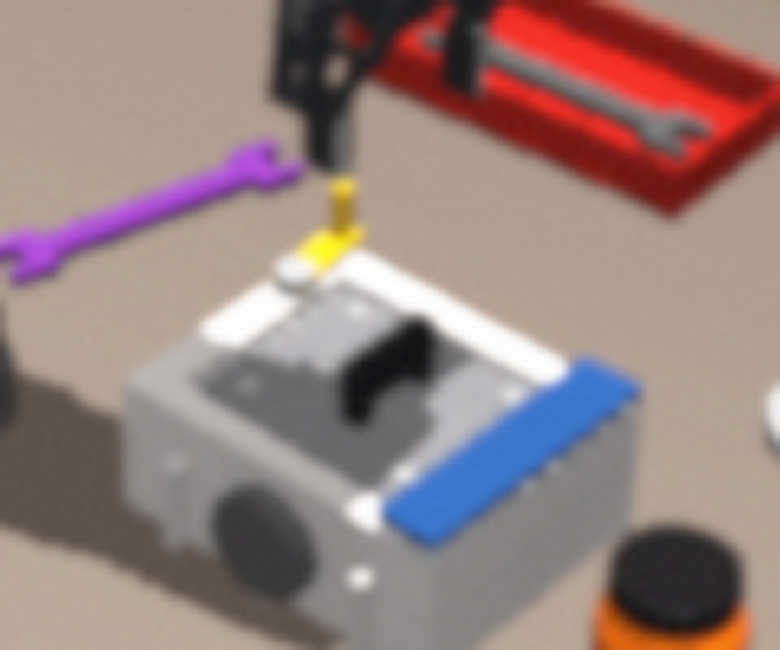

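Run:
```python
from h import *
go(514.6,48.7,110,76)
```

```text
pos [589.7 -48.9 185.5] jaw 76.0 F [-1.   0.4 -0.2] gap 1.003 t 33.43 tilt [-4.e-04  0.e+00 -1.e+00]
[[[0.0193,0.0153,0.0151],-0.0],[[0.0193,0.0153,0.0151],-0.0],[[0.0193,0.0153,0.0151],-0.0],[[0.0193,0.0153,0.0151],-0.0],[[0.0193,0.0153,0.0151],-0.0]]
```

Emit:
step_arm --deltas '[[[0.0193,0.0153,0.0151],0],[[0.0193,0.0153,0.0151],0],[[0.0193,0.0153,0.0151],0],[[0.0193,0.0153,0.0151],0],[[0.0193,0.0153,0.0151],0],[[0,0,0],0],[[0,0,0],0]]' --claw -0.2

```text
t: 34.02
position: [511.6, 49.1, 107.7]
ee_rot: [-0.003, 0.121, 0.993, -0.001]
force: [-0.2, -1.6, -0.4]
finger_gap: 0.402
```

Run:
```python
from h import *
go(514.6,48.7,62,76)
c=imaging.capture("wrist");crop(c["img"],120,110,520,410,2,"pics/ah_w.png")
```

```text
pos [511.6  49.1 107.7] jaw 76.12 F [-0.2 -1.6 -0.4] gap 0.402 t 34.02 tilt [-6.1e-03 -8.0e-04 -1.0e+00]
[[[-0.0016,0.0002,0.0228],0.001],[[-0.0016,0.0002,0.0228],0.001]]
```

View pics/ah_w.png

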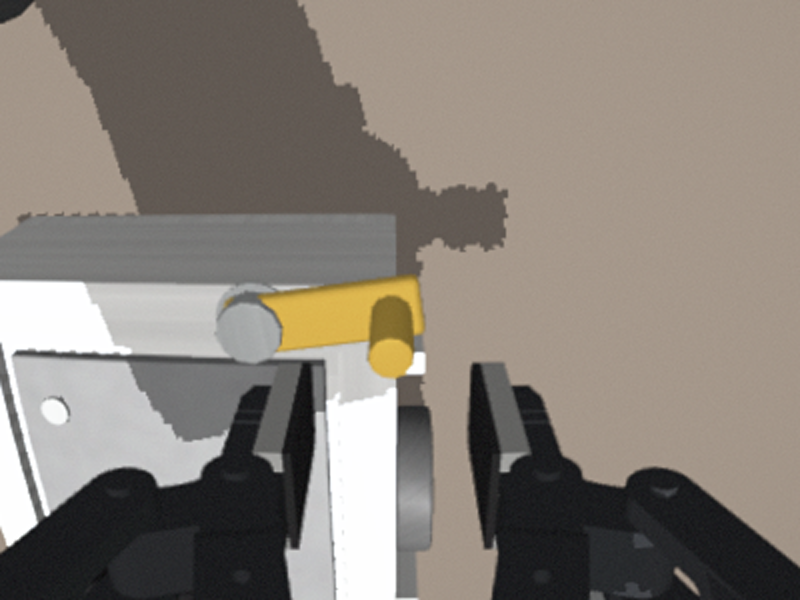

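Emit:
step_arm --deltas '[[[-0.001,0,0.0228],0],[[0,0,0.0228],0],[[0,0,0],0],[[0,0,0],0],[[0,0,0],0]]'

```text
t: 34.48
position: [517.1, 47.9, 65.4]
ee_rot: [0.001, 0.122, 0.992, 0.0]
force: [-0.2, -0.6, -0.2]
finger_gap: 0.398
```

Run:
```python
from h import *
go(514.6,48.7,62,76)
c=imaging.capture("wrist");crop(c["img"],120,160,520,460,2,"pics/ai_w.png")
```

```text
pos [517.1  47.9  65.4] jaw 75.95 F [-0.2 -0.6 -0.2] gap 0.398 t 34.48 tilt [ 0.0012 -0.     -1.    ]
[[[0.0026,0.0001,0.0034],-0.0009]]
```

View pics/ai_w.png

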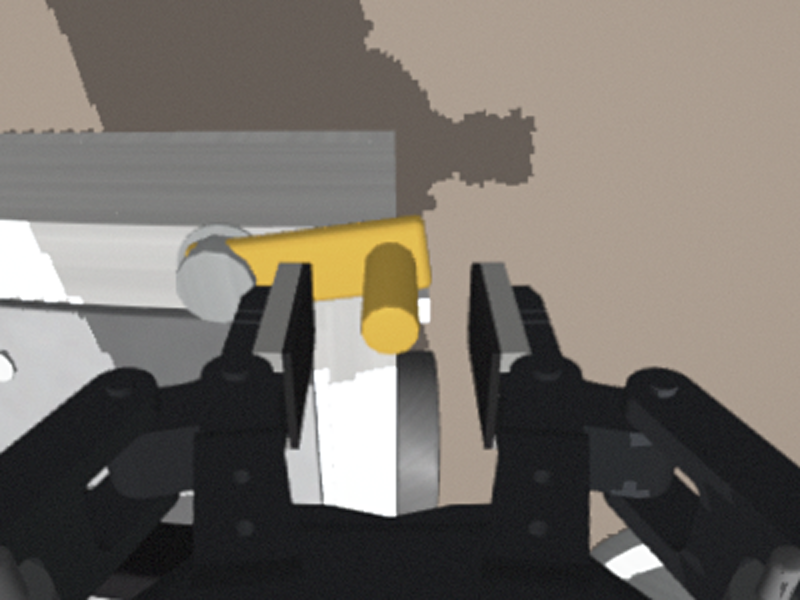

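Emit:
step_arm --deltas '[[[0.002,0,0.003],0],[[0,0,0],0],[[0,0,0],0]]'

```text
t: 34.78
position: [514.2, 48.9, 62.1]
ee_rot: [0.0, 0.122, 0.993, 0.0]
force: [-0.4, 0.3, 0.1]
finger_gap: 0.4
```

Emit:
step_arm --deltas '[[[0,0,0],0],[[0,0,0],0],[[0,0,0],0],[[0,0,0],0],[[0,0,0],0]]' --claw -1 --grip_force 25

```text
t: 35.2
position: [514.2, 48.5, 61.8]
ee_rot: [0.0, 0.122, 0.993, -0.0]
force: [-1.0, -1.8, 3.2]
finger_gap: 0.125
```

Run:
```python
from h import *
s=manip.sense();p=w2c(s["position"]);print(p,CR.T@s["force"],s["finger_gap"])
v=p[:2]-[-89,35];f0=np.arctan2(v[1],v[0]);print(np.hypot(*v),f0)
f=np.linspace(f0,0,15);q=42*np.c_[np.cos(f),np.sin(f)];d=np.diff(q,axis=0)/1000
print([[[round(-float(a),4),round(float(b),4),0],0] for a,b in d])
```

```text
[-95.3339327   76.39071951  61.83811281] [-0.47842981 -2.01843752  3.21209483] 0.12516343044369904
41.87254906187836 1.7226461707575083
[[[-0.0051, 0.0005, 0], 0], [[-0.0052, -0.0002, 0], 0], [[-0.0051, -0.0008, 0], 0], [[-0.005, -0.0014, 0], 0], [[-0.0048, -0.002, 0], 0], [[-0.0045, -0.0026, 0], 0], [[-0.0041, -0.0031, 0], 0], [[-0.0037, -0.0036, 0], 0], [[-0.0032, -0.004, 0], 0], [[-0.0027, -0.0044, 0], 0], [[-0.0022, -0.0047, 0], 0], [[-0.0016, -0.0049, 0], 0], [[-0.0009, -0.0051, 0], 0], [[-0.0003, -0.0052, 0], 0]]
```

Gap 0.125 (about 11 mm) and 41.9 mm from the pivot, so the tab is pinched. Now the arc.

Emit:
step_arm --deltas '[[[-0.0051,0.0005,0],0],[[-0.0052,-0.0002,0],0],[[-0.0051,-0.0008,0],0],[[-0.005,-0.0014,0],0],[[-0.0048,-0.002,0],0],[[-0.0045,-0.0026,0],0],[[-0.0041,-0.0031,0],0],[[0,0,0],0]]'

```text
t: 35.87
position: [546.3, 32.7, 61.9]
ee_rot: [0.001, 0.122, 0.993, 0.002]
force: [2.0, 5.2, 2.8]
finger_gap: 0.13
```

Emit:
step_arm --deltas '[[[-0.0037,-0.0036,0],0],[[-0.0032,-0.004,0],0],[[-0.0027,-0.0044,0],0],[[-0.0022,-0.0047,0],0],[[-0.0016,-0.0049,0],0],[[-0.0009,-0.0051,0],0],[[-0.0003,-0.0052,0],0],[[0,0,0],0]]'

```text
t: 36.53
position: [557.6, -3.8, 62.6]
ee_rot: [0.006, 0.122, 0.992, 0.0]
force: [9.5, -0.8, -3.2]
finger_gap: 0.127
```

Run:
```python
from h import *
s=manip.sense();p=w2c(s["position"]);print(p,CR.T@s["force"],s["finger_gap"])
v=p[:2]-[-89,35];print(np.hypot(*v),np.arctan2(v[1],v[0]))
c=imaging.capture("wrist");crop(c["img"],0,0,640,480,1.25,"pics/aj_w.png")
```

```text
[-40.59748066  36.1479243   62.56091678] [ 9.44453325  1.57020526 -3.1654189 ] 0.1274169390334875
48.41612962824503 0.023711764786592603
```

View pics/aj_w.png

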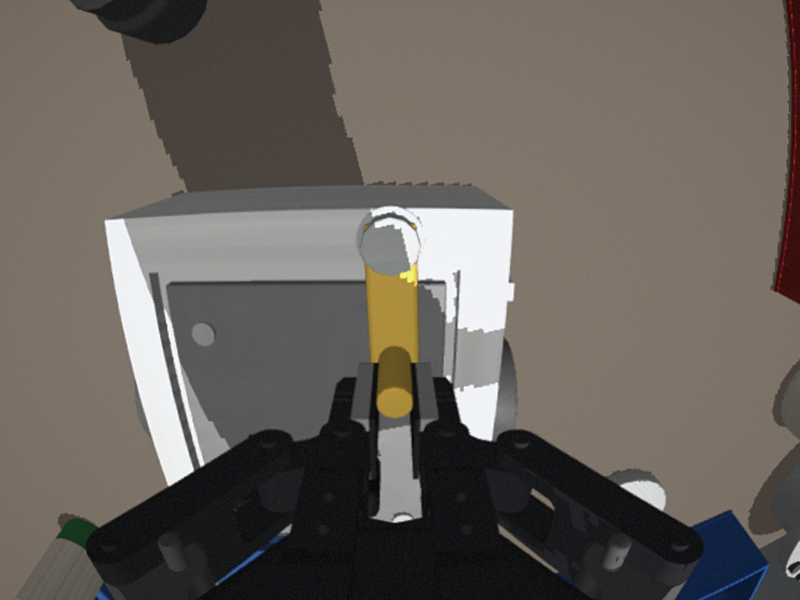

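Emit:
step_arm --deltas '[[[0.005,-0.001,0],0],[[0,-0.0015,0],0],[[0,0,0],0],[[0,0,0],0]]'

```text
t: 36.92
position: [556.7, -5.1, 63.2]
ee_rot: [0.01, 0.122, 0.992, 0.0]
force: [18.8, -0.4, -9.5]
finger_gap: 0.125
```

Emit:
step_arm --deltas '[[[0,-0.0015,0],0],[[0,0,0],0],[[0,0,0],0]]'

```text
t: 37.17
position: [556.7, -5.1, 63.2]
ee_rot: [0.01, 0.122, 0.993, 0.002]
force: [18.4, 3.2, -10.3]
finger_gap: 0.126
```

Run:
```python
from h import *
s=manip.sense();p=w2c(s["position"]);print(p,CR.T@s["force"],s["finger_gap"])
v=p[:2]-[-89,35];print(np.hypot(*v),np.arctan2(v[1],v[0]))
c=imaging.capture("wrist");crop(c["img"],240,150,400,350,3,"pics/ak_w.png")
```

```text
[-41.0946272   34.70794125  63.20770879] [ 17.06887911   7.59855922 -10.34410995] 0.1259008805894789
47.90626306808144 -0.006096500517179835
```

View pics/ak_w.png

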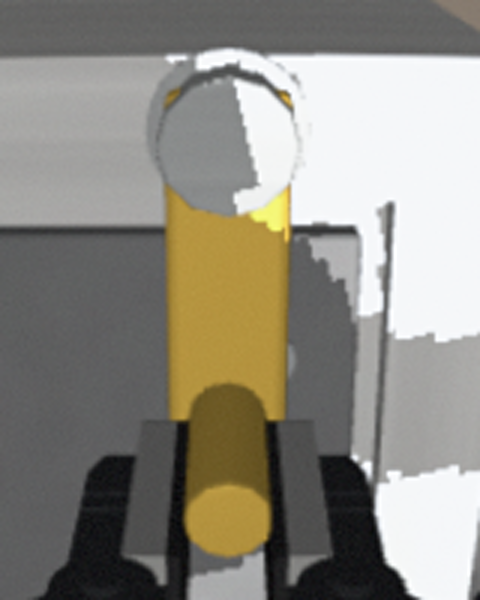

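Emit:
step_arm --deltas '[[[-0.005,0,0],0],[[-0.004,0,0],0],[[0,-0.0005,0],0],[[0,0,0],0]]'

```text
t: 37.55
position: [556.6, -5.1, 62.5]
ee_rot: [0.002, 0.121, 0.993, 0.004]
force: [2.3, 9.5, 3.5]
finger_gap: 0.13
```

Run:
```python
from h import *
s=manip.sense();p=w2c(s["position"]);print(p,CR.T@s["force"],s["finger_gap"])
```

```text
[-41.24530948  34.67361659  62.45257026] [-0.04559211  9.81384082  3.48931641] 0.12980613461835144
```

Emit:
step_arm --deltas '[[[0,0,0],0],[[0,0,0],0],[[0,0,0],0],[[0,0,0],0]]' --claw -0.2

```text
t: 37.88
position: [553.1, -8.9, 61.0]
ee_rot: [-0.001, 0.122, 0.993, -0.0]
force: [-0.8, 0.2, -0.4]
finger_gap: 0.404
```

Emit:
step_arm --deltas '[[[0,0,-0.015],0],[[0,0,-0.035],0],[[0,0,-0.035],0],[[0,0,-0.035],0],[[0,0,-0.02],0],[[0,0,0],0],[[0,0,0],0]]'

```text
t: 38.47
position: [554.6, -8.8, 202.6]
ee_rot: [0.001, 0.122, 0.993, -0.0]
force: [-0.6, -0.3, -1.4]
finger_gap: 0.403
```

Run:
```python
from h import *
s=manip.sense();p=w2c(s["position"]);print(p,CR.T@s["force"],s["finger_gap"])
c=imaging.capture("wrist");crop(c["img"],120,60,520,360,2,"pics/al_w.png")
go(*c2w([-150,60,230]),76)
for q in([-89,35,89],[-47,35,116],[-47,35,86]):print(((proj(c,c2w(q),1)-[120,60])*2).round())
```

```text
[-42.25839506  30.59630146 202.62855032] [-0.52602475 -0.48288097 -1.37638405] 0.4028711878662176
pos [553.5  -8.7 201.1] jaw 75.98 F [-0.8  0.5 -0.8] gap 0.399 t 38.52 tilt [-3.e-04 -3.e-04 -1.e+00]
[[[0.0267,0.0074,-0.0072],-0.0001],[[0.0267,0.0074,-0.0072],-0.0001],[[0.0267,0.0074,-0.0072],-0.0001],[[0.0267,0.0074,-0.0072],-0.0001]]
[402. 196.]
[402. 319.]
[401. 298.]
```

View pics/al_w.png

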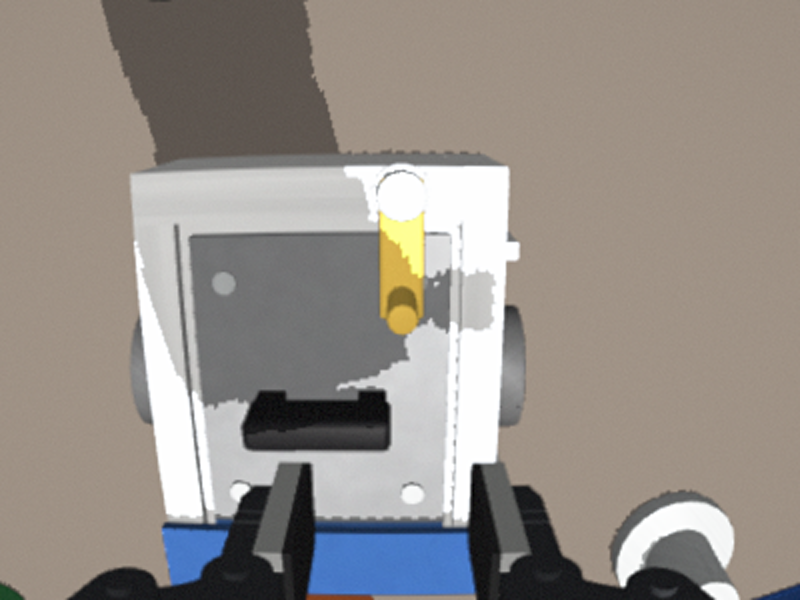

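The latch now points along case +x: tab at (402,319) px, exactly where angle 0 projects. I'll retreat and do a last check.

Emit:
step_arm --deltas '[[[0.0267,0.0074,-0.0072],0],[[0.0267,0.0074,-0.0072],0],[[0.0267,0.0074,-0.0072],0],[[0.0267,0.0074,-0.0072],0],[[0.03,0,-0.01],0],[[0,0,0],0],[[0,0,0],0]]'

```text
t: 39.1
position: [426.4, 53.4, 239.3]
ee_rot: [-0.001, 0.121, 0.993, -0.0]
force: [1.5, -0.2, -0.1]
finger_gap: 0.398
```

Run:
```python
from h import *
s=manip.sense();print(s["position"],s["joint_vel"].round(3),s["t"])
c=imaging.capture("scene");cv2.imwrite("pics/am_s.png",c["img"][:,:,::-1]);crop(c["img"],270,150,430,290,5,"pics/am_sc.png")
for q in([-75,55,76],[-75,-55,76],[62,55,77],[62,-55,77]):
  q[0]+=3 if q[0]<0 else 0
  print(((proj(c,c2w(q))-[270,150])*5).round())
c=imaging.capture("top");cv2.imwrite("pics/am_t.png",c["img"][:,:,::-1])
c=imaging.capture("wrist");crop(c["img"],0,0,640,480,1.25,"pics/am_w.png")
```

```text
[426.39483065  53.44172277 239.34426461] [-0.017  0.038  0.032 -0.027 -0.002 -0.003] 39.1
[268. 422.]
[153. 498.]
[428. 508.]
[314. 592.]
```

View pics/am_sc.png

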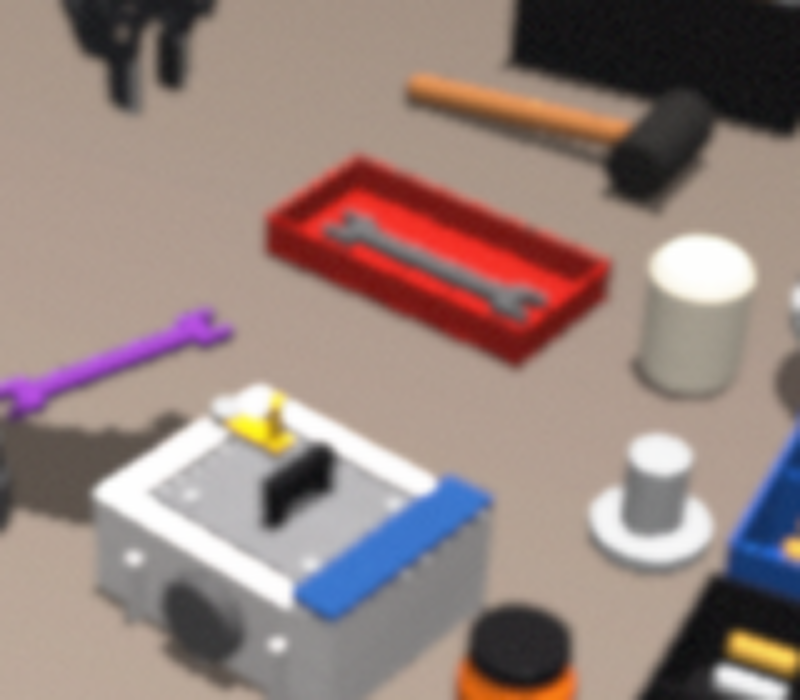

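View pics/am_s.png

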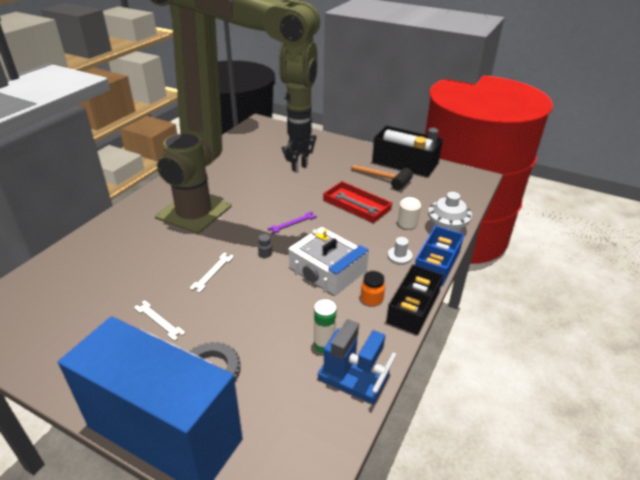

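View pics/am_w.png

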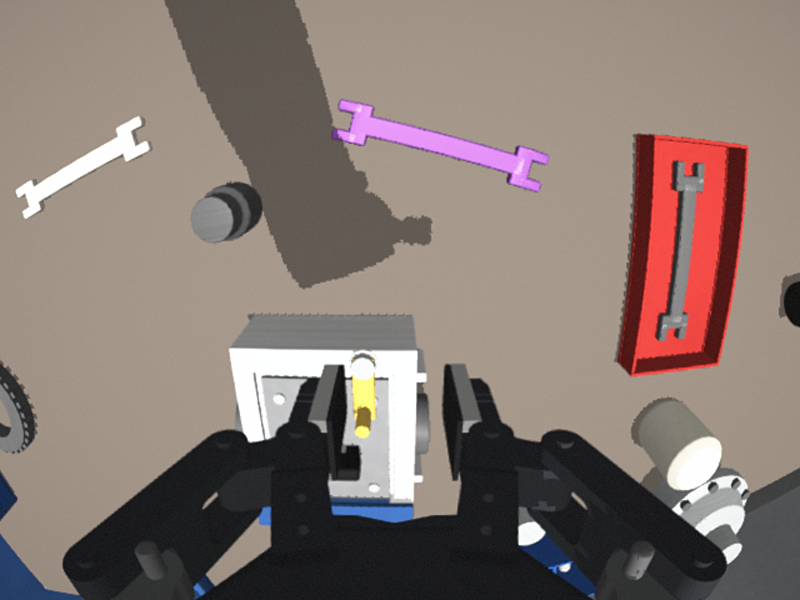

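The cover lies flat: its tail corner is at about (150,493), predicted (153,498). The latch is over it, the spanner is in the tray, the bystanders are where they were and the arm is clear. Handing in.

```bash
python3 -c "
from rig import job_done
print(job_done())"
```

```text
the job is handed in; nothing more can be done
None
```

The job is done and was handed in at about 39 s of the 70 s allowed.

**What I did**
- **Spanner:** I laid it flat in the red tray, releasing it about 8 mm above the floor, because the finger tips touched the floor first.
- **Cover:** I gripped the bar by its ends and tilted the cover about 13° by pressing its plain edge on the case's side wall. I hooked the blue edge under the lip until it touched the end wall, lowered the other edge while still holding it, and released it flat.
- **Latch:** I pinched the tab, swung it round to the stop (9.8 N against it) and let go.

**Last checks**
- The blue stripe is hidden under the lip, and the cover's visible corner in the scene image is within a pixel or so of where a flat cover should be.
- The cover would go no lower under 13 N.
- The tab sits where angle 0 projects in the wrist image.
- The look-alike spanners and the bystanders look undisturbed in the final scene and wrist views.

**What failed or disagreed**
- **First grasp:** the first attempt on the spanner closed on nothing. Both cameras, and later contact with the tray floor, put the finger tips about 31–35 mm behind the reported TCP. I used that offset from then on.
- **Latch pull:** while swinging the latch, the tab slid about 6 mm in the pads. My first correction raised the sideways pull to about 17 N, so I eased it off before releasing.

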